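# Put the bench kit into its matching locating trays

### The arm

A 7-joint arm with a two-finger parallel gripper is mounted at the origin on a cart in front of the work surface, level with it; the furniture and walls round the work are solid. World frame = base frame: x ahead of the robot, y to its left, z up, the work surface at z = 0. Lengths are in m, angles in rad, forces in N, time in s.
With the tool pointing down it reaches from about 0.4 to 0.85 m from the base axis. Payload 4.4 kg.
Tool frame: the origin (TCP) lies on the centre line of the jaws, within the pads' length; the fingertips stand 14 mm ahead of it and the grasp point (between the pads) lies 5 mm behind it; z points along the fingers, x is the direction in which the jaws open and shut, and the axes are right-handed (so a half turn about z gives the same grasp; the last joint's range is limited). The gripper opens to 94 mm and grips with 3 to 60 N. Pads are 16 mm wide; open, the fingers measure 119 mm over their backs; the gripper's body (75 mm by 177 mm) begins 78 mm behind the grasp point.
Start: joints at [1.129, 0.628, 0.038, 1.517, -0.027, 0.996, -0.02], TCP at [0.239, -0.605, 0.219] pointing down, gripper open.
Joint ranges: [-3.06, 3.06], [-0.37, 2.12], [-1.25, 1.32], [0.18, 2.47], [-1.1, 4.24], [0.23, 1.98], [-2.94, 2.94]. Speed limits (rad/s): [2.57, 2.57, 3.14, 3.14, 3.14, 3.14, 3.14].

### API

Orientations are given as a rotation vector (axis times angle).
In Python, from rig import * gives the robot as it stands. The module is installed in compiled form; this text tells all that it offers.
- The arm moves only by the tool drive_tool, never from a script. Its argument "moves" is a list of rows, each a list of 7 numbers: the gripper's target within -1 to 1 (shut at 1, half-way at 0, fully open at -1), then the shift along the tool's x, y, z in m, then the turn, a rotation vector about the tool's x, y, z in degrees. A call has 1 to 10 rows; each row shifts and turns the commanded pose from where the row before left it, along the tool's axes as they then stand; what a row does not reach is not made up. A row lasts 1/10 s, in which the tool goes at most 50 mm and 8.59 degrees, less where a joint would pass 70% of its speed; a pose out of reach is approached as far as the arm can. A call is refused whole if a number of a shift passes 0.05 or a number of a turn 8.59, either way. A call with a gripper value outside its range is refused whole. The fingers move at their own pace and stop on an object; the grip force is fixed at half the most. Time passes only in rows, so rows that do not move let the fingers close. It gives the time, the measured TCP pose, the force and the opening at its end, in the units of the state.
- observe(): the state, without advancing time (a new reading comes with each control period).
- capture(name): name is "scene" or "top"; returns the picture (420x560x3 uint8, red, green, blue); there is no depth.
- camera_params(name): a dict with "intrinsics" (3x3 intrinsics, pixels), "camera_from_world" (4x4, takes a point from world to camera coordinates). Camera axes: x right, y up, looking along -z (the intrinsics and any distortion apply to the point x, -y, -z); pixel columns grow to the right and rows downward; lengths in m; the calibration is good to about 2 mm. A picture is of the moment at which its call begins. camera_params takes no time and is no camera call.
- sign_off(): hands the job in, once; it reports no verdict.
The state is a dict: "clock": time; "q": joint angles; "qd": joint speeds; "joint_torque": joint torques, N m; "eef_pos": TCP position; "tool_rot": TCP orientation; "ft_force": force on the tool from outside, world axes, zero at the start; "moment": the same for the moment, N m; "width": finger opening in m.
Only numpy, scipy, OpenCV 4.12 (cv2) and the standard library are available. Lean on these libraries where they do the work, as an engineer would, in place of code of your own. Each camera call takes 0.05 s, during which the arm holds its last target.

### The job

Set up the sampling bench: put the large tub, the small tub, the carton and the timer each into the aluminium tray whose recess matches its outline (large round, small round, long rectangular, nearly square). Each must stand upright, as it stands now, down flat on the floor of its tray and centred in the recess to about a centimetre. Leave the glass beaker and the clear dish that stand among them where they are.

Things in the scene. Friction and masses are not known exactly. Their poses are not given: they have to be found in the camera images.
- tub_large: Large screw-top tub, white with a black lid: upright round can, 66 mm diameter, 75 mm high, loose, about 0.15 kg. Origin: centre of its underside; z up along its axis
- tub_small: Small screw-top tub, white with a blue lid: upright round can, 48 mm high; body 52 mm diameter up to 32 mm, lid above that 54 mm diameter; loose, about 0.1 kg. Origin: centre of its underside; z up along its axis
- carton: Closed folding carton, white with a red band, standing on its largest face: 65 mm along its x, 100 mm along its y, 60 mm high, stiff, loose, about 0.15 kg. Origin: centre of its underside; z up
- timer: Flat off-white bench timer with a small display and three keys on top, lying face up: 62 mm along its x, 68 mm along its y, side walls 18 mm high, 20 mm over the keys; grip it across x by the upper part of its side walls, with the fingertips 5 mm or more above its underside, so that they clear the tray's rim; loose, about 0.08 kg. Origin: centre of its underside; z up
- tray_round_large: Larger round aluminium locating tray, for the large tub: recess 82 mm inside diameter, 90 mm outside; fixed to the worktop; 8 mm high overall, floor 4 mm above the worktop with a grey lining, rim wall 4 mm thick standing 4 mm above the floor. Two small screw ears on its +y and -y sides, 4 mm high and 11 mm beyond the rim. Origin: centre of its underside, on the worktop; z up
- tray_round_small: Smaller round aluminium locating tray, for the small tub: recess 68 mm inside diameter, 76 mm outside; fixed to the worktop; 8 mm high overall, floor 4 mm above the worktop with a grey lining, rim wall 4 mm thick standing 4 mm above the floor. Two small screw ears on its +y and -y sides, 4 mm high and 11 mm beyond the rim. Origin: centre of its underside, on the worktop; z up
- tray_long: Long rectangular aluminium locating tray, for the carton: recess 81 mm along its x by 116 mm along its y, 89 by 124 mm outside; fixed to the worktop; 8 mm high overall, floor 4 mm above the worktop with a grey lining, rim wall 4 mm thick standing 4 mm above the floor. Two small screw ears on its +y and -y sides, 4 mm high and 11 mm beyond the rim. Origin: centre of its underside, on the worktop; z up
- tray_square: Nearly square aluminium locating tray, for the timer: recess 78 mm along its x by 84 mm along its y, 86 by 92 mm outside; fixed to the worktop; 8 mm high overall, floor 4 mm above the worktop with a grey lining, rim wall 4 mm thick standing 4 mm above the floor. Two small screw ears on its +y and -y sides, 4 mm high and 11 mm beyond the rim. Origin: centre of its underside, on the worktop; z up
- beaker: Bystander: empty clear glass beaker, 59 mm diameter (64 mm over the spout), 72 mm high, loose, upright among the work. Origin: centre of its underside; z up
- dish: Bystander: clear lidded dish, 60 mm diameter, 15 mm high, loose, flat among the work. Origin: centre of its underside; z up
There are look-alikes about, which are no part of the job. Leave any green look-alike of the tub_large alone. Of the things that look like the tub_small, take the one that is farthest to the robot's left at the start.

How it is judged:
By the outcome, as a careful person would: the job done as asked, in the order asked, and still so for the second after the job is handed in, with the robot touching nothing.
It also fails if it takes over 120 s, if anything falls off the work surface, if the arm or the gripper's body presses on something with over 40 N, if the wrist force passes 120 N, or if a joint passes its speed limit or range.

## Working session

There is one attempt and no reset: what is moved stays moved. The work goes in short steps, Python scripts to look and compute and a tool call to move; the robot and the scene stay as the last step left them, time stands still between calls to the robot, and variables do not carry over. Pictures are saved under pics/ and viewed, and the job is handed in when it is done.

Besides the shell and the picture viewer there is one more tool, called after "Emit:" as name(argument=value, ...) on one line, values as JSON. drive_tool: Moves the arm, as the interface text tells. Its arguments: {"type":"object","properties":{"moves":{"type":"array","items":{"type":"array","items":{"type":"number"}}}},"required":["moves"]}

```bash
mkdir -p pics; python3 - <<'E'
from rig import *
import cv2, numpy as np
for n in ("scene","top"):
    im=capture(n); cv2.imwrite(f"pics/{n}0.png",im[:,:,::-1]); 
    p=camera_params(n); print(n,np.round(p["intrinsics"],1).tolist(),np.round(p["camera_from_world"],3).tolist(),[k for k in p])
s=observe(); print({k:np.round(v,3).tolist() for k,v in s.items()})
E
```

```text
scene [[534.1, 0.0, 283.3], [0.0, 534.1, 202.2], [0.0, 0.0, 1.0]] [[-0.738, -0.675, -0.014, 0.429], [0.51, -0.571, 0.643, -0.218], [-0.442, 0.467, 0.765, -1.315], [0.0, 0.0, 0.0, 1.0]] ['intrinsics', 'camera_from_world']
top [[401.3, 0.0, 279.5], [0.0, 401.3, 214.3], [0.0, 0.0, 1.0]] [[-0.006, -1.0, 0.015, 0.06], [0.992, -0.004, 0.125, -0.485], [-0.125, 0.016, 0.992, -0.977], [0.0, 0.0, 0.0, 1.0]] ['intrinsics', 'camera_from_world']
{'clock': 0.1, 'q': [1.129, 0.629, 0.038, 1.518, -0.027, 0.996, -0.02], 'qd': [-0.0, -0.003, -0.001, -0.002, 0.001, 0.0, 0.0], 'joint_torque': [0.003, -55.08, 1.148, -18.712, -0.052, 0.019, 0.0], 'eef_pos': [0.238, -0.604, 0.219], 'tool_rot': [-2.597, 1.767, 0.002], 'ft_force': [0.225, 0.468, 0.44], 'moment': [0.02, -0.005, 0.004], 'width': 0.094}
```

View pics/scene0.png

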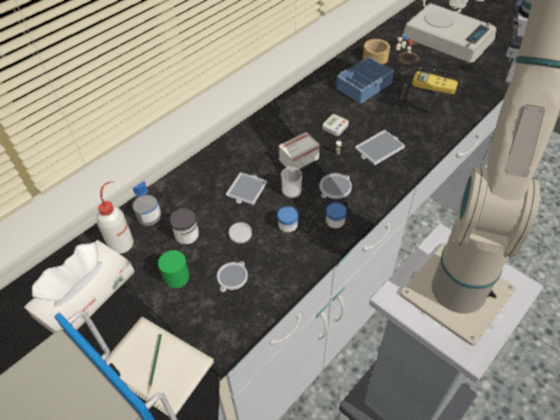

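View pics/top0.png

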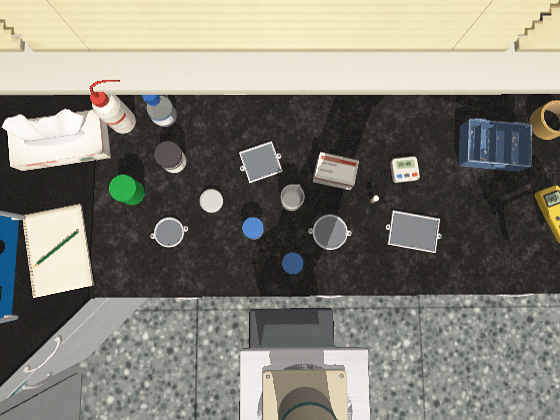

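```bash
cat > h.py <<'E'
import cv2, numpy as np
from rig import *
def ray(n,px):
    p=camera_params(n); K=p["intrinsics"]; T=p["camera_from_world"]
    d=np.linalg.inv(K)@np.array([px[0],px[1],1.0]); d=np.array([d[0],-d[1],-d[2]])
    R=T[:3,:3]; c=-R.T@T[:3,3]; return c,R.T@d
def onz(n,px,z):
    c,d=ray(n,px); return c+d*(z-c[2])/d[2]
def proj(n,P):
    p=camera_params(n); K=p["intrinsics"]; T=p["camera_from_world"]
    q=T[:3,:3]@np.asarray(P,float)+T[:3,3]; q=np.array([q[0],-q[1],-q[2]]); q=K@q; return q[:2]/q[2]
def save(n,name,box=None,s=1):
    im=capture(n); cv2.imwrite(f"pics/{name}_raw.png",im[:,:,::-1])
    crop(f"pics/{name}_raw.png",f"pics/{name}.png",box,s); return im
def crop(src,dst,box,s):
    im=cv2.imread(src)
    if box: im=im[box[1]:box[3],box[0]:box[2]]
    cv2.imwrite(dst,cv2.resize(im,None,fx=s,fy=s,interpolation=cv2.INTER_CUBIC))
E
python3 - <<'E'
from h import *
crop("pics/top0.png","pics/topA.png",(90,130,290,280),4)
crop("pics/top0.png","pics/topB.png",(270,130,470,280),4)
crop("pics/scene0.png","pics/scA.png",(150,100,350,250),4)
for k,px,z in [("tubL",(169,155),.075),("tubS",(253,228),.048),("tubS2",(292,264),.048),("carton",(337,169),.06),("timer",(404,169),.02),("trL",(330,232),.008),("trS",(169,233),.008),("long",(414,231),.008),("sq",(261,162),.008),("beaker",(292,197),.04),("dish",(211,201),.015),("green",(124,188),.07)]:
    print(k,np.round(onz("top",px,z)[:2],3))
E
```

```text
tubL [0.626 0.325]
tubS [0.449 0.122]
tubS2 [0.361 0.028]
carton [ 0.594 -0.086]
timer [ 0.603 -0.266]
trL [ 0.442 -0.072]
trS [0.441 0.338]
long [ 0.443 -0.288]
sq [0.625 0.104]
beaker [0.527 0.026]
dish [0.522 0.231]
green [0.546 0.433]
```

View pics/topA.png

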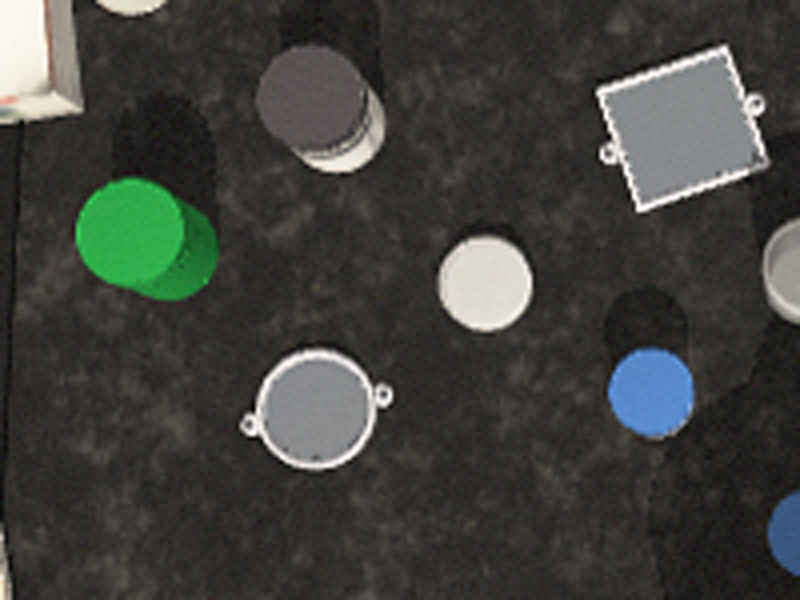

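View pics/topB.png

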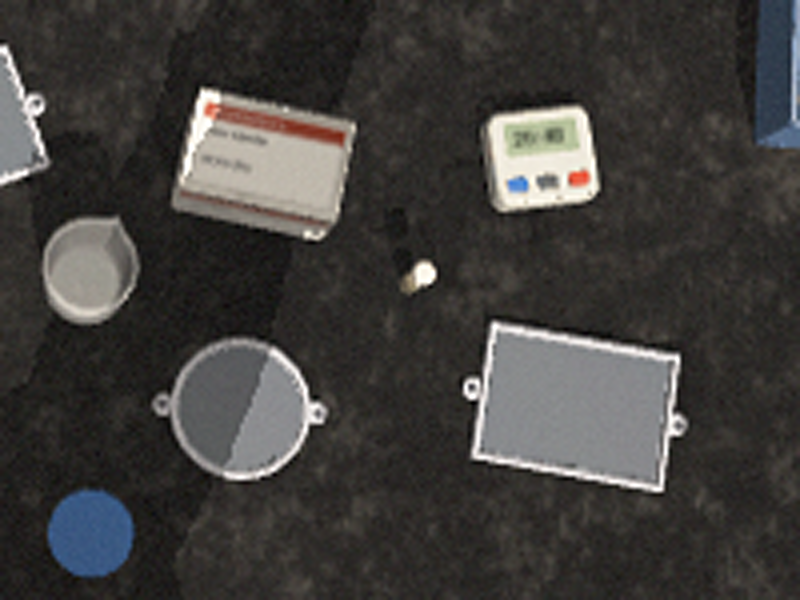

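View pics/scA.png

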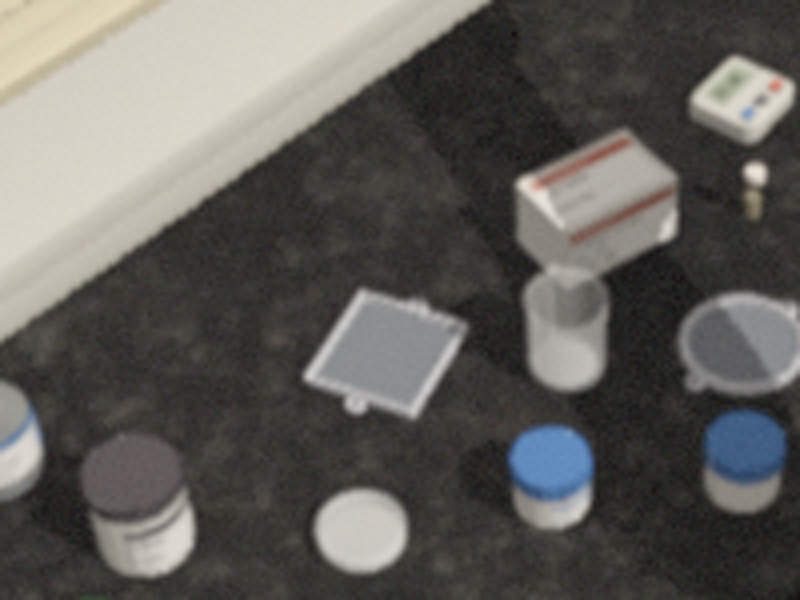

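```bash
cat > m.py <<'E'
from h import *
def cen(im,n,z,f,box,name,rect=False):
    hsv=cv2.cvtColor(im,cv2.COLOR_RGB2HSV).astype(int); x0,y0,x1,y1=box
    h,s,v=[hsv[y0:y1,x0:x1,i] for i in range(3)]
    m=f(h,s,v).astype(np.uint8)
    cs,_=cv2.findContours(m,cv2.RETR_EXTERNAL,cv2.CHAIN_APPROX_NONE)
    c=max(cs,key=cv2.contourArea).reshape(-1,2)+[x0,y0]
    W=np.array([onz(n,p,z)[:2] for p in c],np.float32)*1000
    r=cv2.minAreaRect(W); (cc,rad)=cv2.minEnclosingCircle(W)
    e=cv2.fitEllipse(W)
    mm=cv2.moments(W.reshape(-1,1,2))
    print(name,"px",np.round(c.mean(0)),"centroid",np.round([mm['m10']/mm['m00'],mm['m01']/mm['m00']]),"rect",np.round(r[0]),np.round(r[1]),round(r[2],1),"ell",np.round(e[0]),np.round(e[1]), "circ",np.round(cc),round(rad))
    return W
E
python3 - <<'E'
from m import *
im=cv2.imread("pics/top0.png")[:,:,::-1].copy()
g=lambda h,s,v:(v>90)
blue=lambda h,s,v:(s>90)&(h>95)&(h<130)&(v>60)
cen(im,"top",.048,blue,(238,212,270,244),"tubS")
cen(im,"top",.006,g,(375,205,448,256),"long")
cen(im,"top",.006,g,(236,138,287,184),"sq")
cen(im,"top",.006,lambda h,s,v:v>60,(308,209,356,254),"trL")
cen(im,"top",.006,g,(146,213,192,252),"trS")
cen(im,"top",.015,g,(195,185,228,216),"dish")
cen(im,"top",.072,lambda h,s,v:(v>60)&(v<125),(150,138,190,178),"tubL")
cen(im,"top",.02,lambda h,s,v:v>150,(385,150,424,188),"timer")
im2=cv2.imread("pics/scene0.png")[:,:,::-1].copy()
cen(im2,"scene",.048,blue,(270,202,305,235),"tubS sc")
crop("pics/scene0.png","pics/a.png",(270,125,360,190),8)
crop("pics/scene0.png","pics/b.png",(120,170,210,250),8)
crop("pics/top0.png","pics/c.png",(305,145,430,195),6)
E
```

```text
tubS px [252. 227.] centroid [451. 124.] rect [451. 124.] [51. 52.] 89.7 ell [451. 124.] [51. 53.] circ [451. 125.] 27
long px [413. 231.] centroid [ 443. -287.] rect [ 443. -287.] [144.  91.] 79.4 ell [ 443. -288.] [103. 148.] circ [ 443. -288.] 75
sq px [260. 162.] centroid [627. 106.] rect [627. 106.] [ 90. 113.] 18.6 ell [627. 106.] [100. 109.] circ [628. 106.] 62
trL px [331. 231.] centroid [443. -73.] rect [443. -74.] [90. 91.] 44.5 ell [443. -73.] [ 88. 101.] circ [446. -74.] 58
trS px [169. 232.] centroid [444. 339.] rect [444. 339.] [77. 75.] 62.0 ell [444. 339.] [74. 84.] circ [444. 339.] 48
dish px [211. 200.] centroid [523. 232.] rect [523. 233.] [59. 59.] 89.8 ell [523. 232.] [58. 61.] circ [523. 231.] 32
tubL px [170. 155.] centroid [629. 329.] rect [628. 328.] [74. 64.] 45.0 ell [628. 329.] [63. 71.] circ [628. 327.] 37
timer px [405. 169.] centroid [ 603. -269.] rect [ 603. -269.] [62. 67.] 6.2 ell [ 603. -269.] [69. 75.] circ [ 602. -268.] 43
tubS sc px [287. 215.] centroid [447. 130.] rect [447. 130.] [56. 61.] 42.9 ell [447. 131.] [56. 60.] circ [447. 130.] 31
```

View pics/a.png

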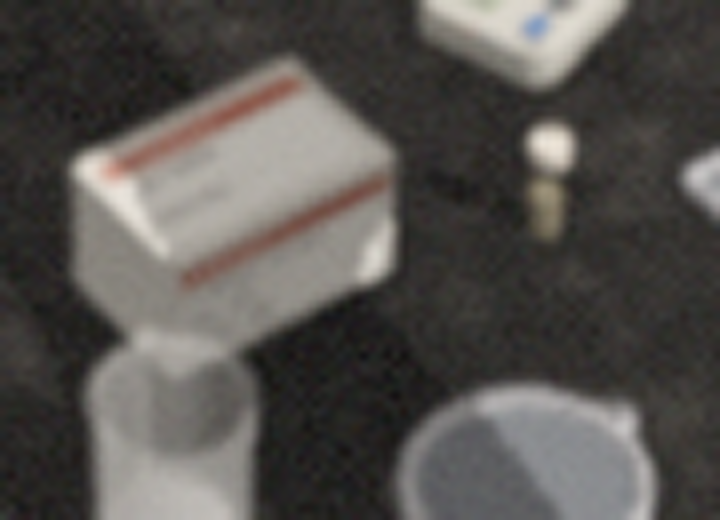

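View pics/b.png

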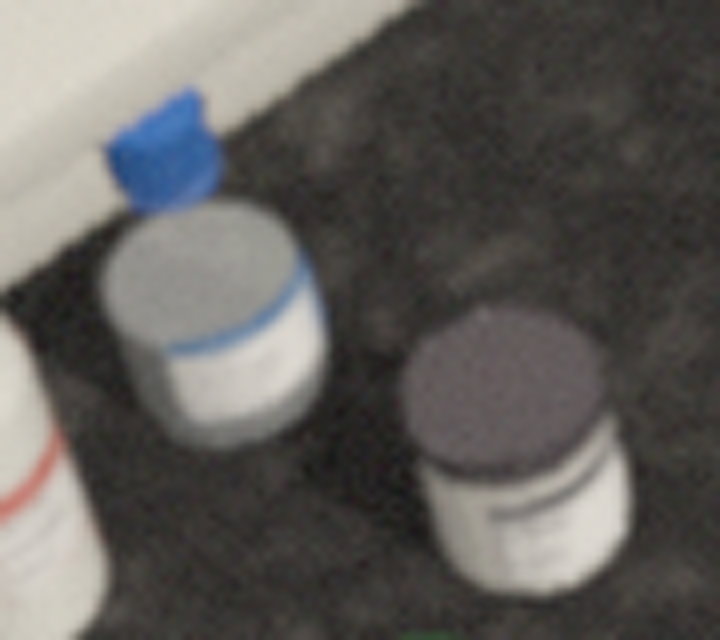

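View pics/c.png

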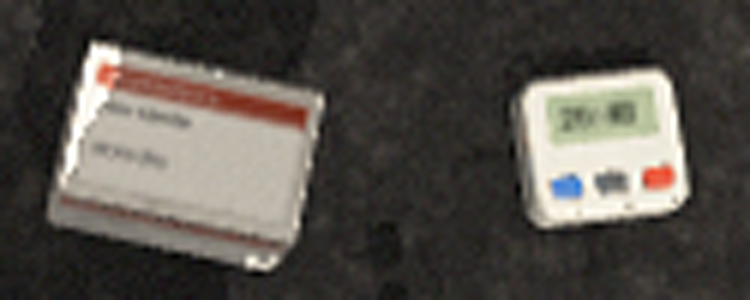

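```bash
python3 - <<'E'
from h import *
im=cv2.imread("pics/top0.png")[:,:,::-1].copy()
def rect(box,z,thr,k,name,n="top",im=im,scale=4):
    x0,y0,x1,y1=box
    c=cv2.resize(im[y0:y1,x0:x1],None,fx=scale,fy=scale,interpolation=cv2.INTER_CUBIC)
    g=cv2.cvtColor(c,cv2.COLOR_RGB2GRAY); m=((g>thr[0])&(g<thr[1])).astype(np.uint8)
    m=cv2.morphologyEx(m,cv2.MORPH_CLOSE,np.ones((7,7))); m=cv2.morphologyEx(m,cv2.MORPH_OPEN,cv2.getStructuringElement(cv2.MORPH_ELLIPSE,(k,k)))
    cs,_=cv2.findContours(m,cv2.RETR_EXTERNAL,cv2.CHAIN_APPROX_NONE)
    c=max(cs,key=cv2.contourArea).reshape(-1,2)
    W=np.array([onz(n,((p[0]+.5)/scale-.5+x0,(p[1]+.5)/scale-.5+y0),z)[:2] for p in c],np.float32)*1000
    r=cv2.minAreaRect(W); print(name,np.round(r[0],1),np.round(r[1],1),round(r[2],1), "circ",np.round(cv2.minEnclosingCircle(W)[0]),round(cv2.minEnclosingCircle(W)[1]))
rect((375,200,450,260),.008,(85,256),41,"long")
rect((232,134,290,188),.008,(85,256),41,"sq")
rect((304,205,360,258),.008,(60,256),41,"trL")
rect((142,210,196,256),.008,(85,256),41,"trS")
for t in (150,170,190,200,210): rect((380,145,430,192),.019,(t,256),9,"timer%d"%t)
E
python3 - <<'E'
from h import *
crop("pics/top0.png","pics/d.png",(385,148,427,190),14)
crop("pics/top0.png","pics/e.png",(308,148,362,192),14)
crop("pics/top0.png","pics/f.png",(146,135,192,177),14)
E
```

```text
long [ 442.9 -287. ] [132.8  91.7] 79.4 circ [ 443. -287.] 72
sq [626.6 105.7] [ 89.6 100.4] 19.4 circ [627. 106.] 58
trL [442.8 -71.6] [90.8 90.9] 44.0 circ [443. -72.] 48
trS [444.  338.5] [77.2 76.9] 65.1 circ [444. 338.] 41Traceback (most recent call last):
  File "<stdin>", line 16, in <module>
  File "<stdin>", line 10, in rect
  File "h.py", line 8, in onz
    c,d=ray(n,px); return c+d*(z-c[2])/d[2]
        ~~~^^^^^^
  File "h.py", line 4, in ray
    p=camera_params(n); K=p["intrinsics"]; T=p["camera_from_world"]
ValueError: time passes only in moves, steps and waits
```

View pics/d.png

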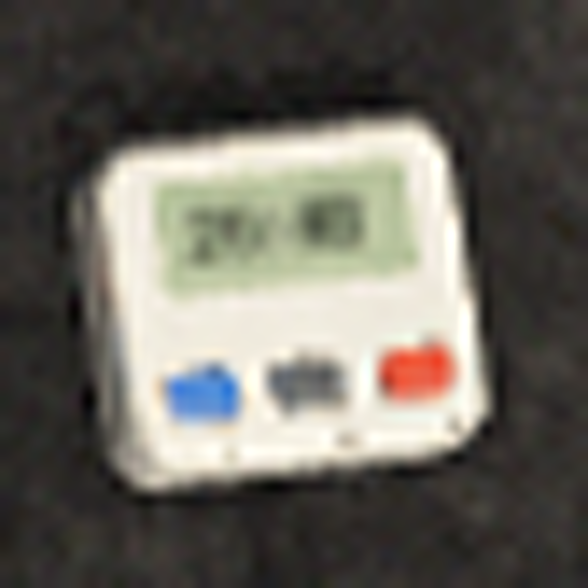

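View pics/e.png

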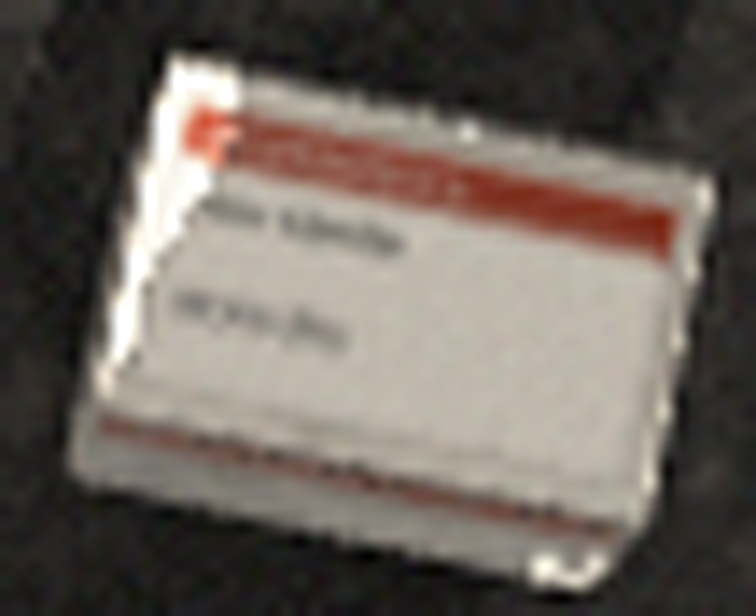

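View pics/f.png

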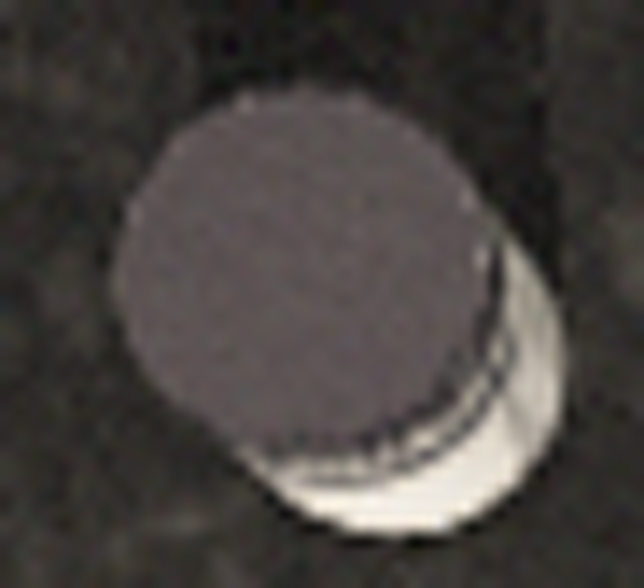

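```bash
python3 - <<'E'
from rig import *; import pickle
pickle.dump({n:camera_params(n) for n in("scene","top")},open("cam.pkl","wb"))
E
python3 - <<'E'
s=open("h.py").read().replace("from rig import *","from rig import *\nimport pickle\n_C=pickle.load(open('cam.pkl','rb'))").replace("camera_params(n)","_C[n]")
open("h.py","w").write(s)
E
python3 - <<'E'
from h import *
def W(n,pts,o,s,z): return np.array([onz(n,(o[0]+(x+.5)/s-.5,o[1]+(y+.5)/s-.5),z)[:2]*1000 for x,y in pts])
def show(k,w): print(k,"c",np.round(w.mean(0),1),"sides",np.round([np.linalg.norm(w[(i+1)%4]-w[i]) for i in range(4)]),"dir01",np.round(np.degrees(np.arctan2(*(w[0]-w[1])[::-1])),1),"dir12",np.round(np.degrees(np.arctan2(*(w[2]-w[1])[::-1])),1))
show("timer top hi",W("top",[(98,148),(442,115),(495,455),(143,492)],(385,148),14,.018))
show("timer top lo",W("top",[(98,148),(442,115),(488,432),(135,465)],(385,148),14,.018))
show("carton",W("top",[(172,55),(715,180),(640,525),(92,410)],(308,148),14,.06))
# tub lid: circle in crop f
w=W("top",[(115,275),(300,85),(488,265),(300,460)],(146,135),14,.075); print(np.round(w),w.mean(0))
w=W("top",[(570,370),(390,535)],(146,135),14,.0); print(np.round(w))
crop("pics/scene0.png","pics/g.png",(318,108,354,142),16)
E
```

```text
timer top hi c [ 603.1 -270.3] sides [65. 65. 66. 65.] dir01 95.4 dir12 -174.1
timer top lo c [ 605.4 -269.7] sides [65. 60. 66. 60.] dir01 95.4 dir12 -174.7
carton c [595.3 -84.2] sides [99. 64. 98. 66.] dir01 76.5 dir12 166.3
[[628. 362.]
 [662. 331.]
 [630. 298.]
 [595. 330.]] [628.73521359 330.34382973]
[[631. 300.]
 [599. 333.]]
```

View pics/g.png

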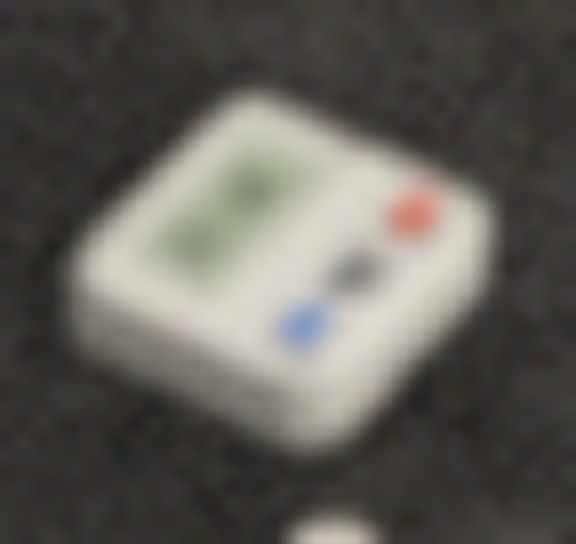

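```bash
cat > nav.py <<'E'
import sys, numpy as np
from scipy.spatial.transform import Rotation as Ro
from rig import observe
def nav(x=None,y=None,z=None,yaw=None):
    s=observe(); p=np.array(s["eef_pos"]); R=Ro.from_rotvec(s["tool_rot"]).as_matrix()
    ya=np.degrees(np.arctan2(R[1,0],R[0,0])); print("t",round(s["clock"],2),"pos",np.round(p,4),"jawyaw",round(ya,2),"tilt",np.round(R[:2,2],4),"w",round(s["width"],4),"F",np.round(s["ft_force"],1),"q",np.round(s["q"],2))
    t=np.array([p[0] if x is None else x,p[1] if y is None else y,p[2] if z is None else z])
    if yaw is not None:
        d=(yaw-ya+90)%180-90; print("turn about tool z (deg):",round(-d,2)," rows",abs(d)/8)
        R2=Ro.from_euler('z',d,degrees=True).as_matrix()@R
        print(" shift after turn (tool):",np.round(R2.T@(t-p),4))
    print("shift now (tool):",np.round(R.T@(t-p),4),"world",np.round(t-p,4))
a=[None if v=='-' else float(v) for v in sys.argv[1:]]
nav(*a)
E
python3 nav.py .629 .330 .219 90; python3 nav.py .629 .330 .219 0;python3 -c "
from h import *
for n,p,z in (('top',(160,110),.06),('top',(113,110),.1),('top',(375,199),.01)): print(onz(n,p,z))"
```

```text
t 0.1 pos [ 0.2384 -0.6041  0.2187] jawyaw -68.47 tilt [-0.0006  0.0015] w 0.094 F [0.2 0.5 0.4] q [ 1.13  0.63  0.04  1.52 -0.03  1.   -0.02]
turn about tool z (deg): 21.53  rows 2.691139135649511
 shift after turn (tool): [-0.9341 -0.3906  0.0012]
shift now (tool): [-0.7256 -0.7062  0.0009] world [3.906e-01 9.341e-01 3.000e-04]
t 0.1 pos [ 0.2384 -0.6041  0.2187] jawyaw -68.47 tilt [-0.0006  0.0015] w 0.094 F [0.2 0.5 0.4] q [ 1.13  0.63  0.04  1.52 -0.03  1.   -0.02]
turn about tool z (deg): -68.47  rows 8.558860864350489
 shift after turn (tool): [ 0.3906 -0.9341 -0.001 ]
shift now (tool): [-0.7256 -0.7062  0.0009] world [3.906e-01 9.341e-01 3.000e-04]
[0.74589719 0.35511133 0.06      ]
[0.72998156 0.45557847 0.1       ]
[ 0.52632336 -0.19009332  0.01      ]
```

Emit:
drive_tool(moves=[[-1,0,0,0,0,0,7.2],[-1,0,0,0,0,0,7.2],[-1,0,0,0,0,0,7.1],[-1,-0.037,-0.016,0,0,0,0],[-1,-0.037,-0.016,0,0,0,0],[-1,-0.037,-0.016,0,0,0,0],[-1,-0.037,-0.016,0,0,0,0],[-1,-0.037,-0.016,0,0,0,0],[-1,-0.037,-0.016,0,0,0,0],[-1,-0.037,-0.016,0,0,0,0]])

```text
clock: 1.1
eef_pos: [0.3507, -0.3438, 0.2193]
tool_rot: [-2.222, 2.221, 0.001]
ft_force: [1.3, 0.5, 0.3]
width: 0.0942
```

Emit:
drive_tool(moves=[[-1,-0.037,-0.016,0,0,0,0],[-1,-0.037,-0.016,0,0,0,0],[-1,-0.037,-0.016,0,0,0,0],[-1,-0.037,-0.016,0,0,0,0],[-1,-0.037,-0.016,0,0,0,0],[-1,-0.037,-0.016,0,0,0,0],[-1,-0.037,-0.016,0,0,0,0],[-1,-0.037,-0.016,0,0,0,0],[-1,-0.037,-0.016,0,0,0,0],[-1,0,0,0,0,0,0]])

```text
clock: 2.1
eef_pos: [0.4961, -0.0061, 0.2192]
tool_rot: [-2.23, 2.208, 0.002]
ft_force: [-0.5, 0.1, 0.2]
width: 0.0937
```

```bash
python3 nav.py .629 .330 .214 90
```

```text
t 2.1 pos [ 0.4961 -0.0061  0.2192] jawyaw -89.44 tilt [0.0013 0.0031] w 0.0937 F [-0.5  0.1  0.2] q [-0.1   0.41  0.08  1.94 -0.05  0.79 -1.55]
turn about tool z (deg): 0.56  rows 0.07054907577160208
 shift after turn (tool): [-0.3361 -0.1329  0.0064]
shift now (tool): [-0.3348 -0.1362  0.0064] world [ 0.1329  0.3361 -0.0052]
```

Emit:
drive_tool(moves=[[-1,-0.037,-0.015,0,0,0,0.5],[-1,-0.037,-0.015,0,0,0,0],[-1,-0.037,-0.015,0,0,0,0],[-1,-0.037,-0.015,0,0,0,0],[-1,-0.037,-0.015,0,0,0,0],[-1,-0.037,-0.015,0,0,0,0],[-1,-0.037,-0.015,0,0,0,0],[-1,-0.037,-0.015,0,0,0,0],[-1,-0.037,-0.014,0,0,0,0],[-1,0,0,0,0,0,0]])

```text
clock: 3.1
eef_pos: [0.6301, 0.3257, 0.2179]
tool_rot: [-2.218, 2.222, 0.005]
ft_force: [-0.9, 0.5, -0.8]
width: 0.0942
```

```bash
python3 nav.py .629 .330 .045 90; python3 -c "
from h import *
save('top','t1',(90,100,290,250),4)"
```

```text
t 3.1 pos [0.6301 0.3257 0.2179] jawyaw -90.11 tilt [-0.001   0.0037] w 0.0942 F [-0.9  0.5 -0.8] q [-0.55  0.72  0.07  1.33 -0.06  1.09 -2.04]
turn about tool z (deg): -0.11  rows 0.013275141411554614
 shift after turn (tool): [-0.0037  0.001   0.1729]
shift now (tool): [-0.0037  0.001   0.1729] world [-0.0011  0.0043 -0.1729]
```

View pics/t1.png

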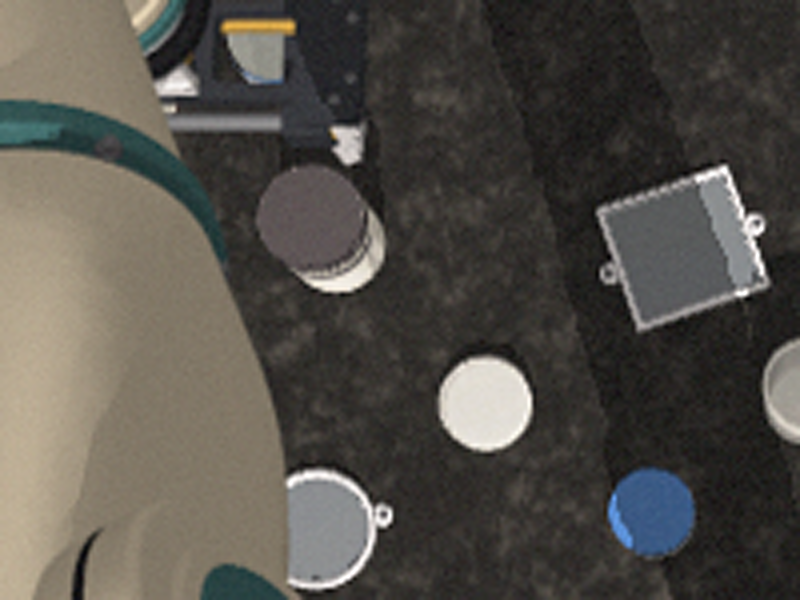

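Emit:
drive_tool(moves=[[-1,-0.004,0.001,0.035,0,0,0],[-1,0,0,0.035,0,0,0],[-1,0,0,0.03,0,0,0],[-1,0,0,0,0,0,0]])

```text
clock: 3.55
eef_pos: [0.6266, 0.3191, 0.1149]
tool_rot: [2.203, -2.226, -0.003]
ft_force: [-0.3, 0.7, 0.4]
width: 0.094
```

```bash
python3 nav.py .629 .330 .045 90; python3 -c "
from h import *
save('scene','t2',(120,140,260,260),5)"
```

```text
t 3.55 pos [0.6266 0.3191 0.1149] jawyaw -90.59 tilt [-0.0085 -0.0061] w 0.094 F [-0.3  0.7  0.4] q [-0.55  0.82  0.07  1.43 -0.06  0.9  -2.04]
turn about tool z (deg): -0.59  rows 0.0742063152663377
 shift after turn (tool): [-0.0113 -0.003   0.0698]
shift now (tool): [-0.0113 -0.0029  0.0698] world [ 0.0024  0.0109 -0.0699]
```

View pics/t2.png

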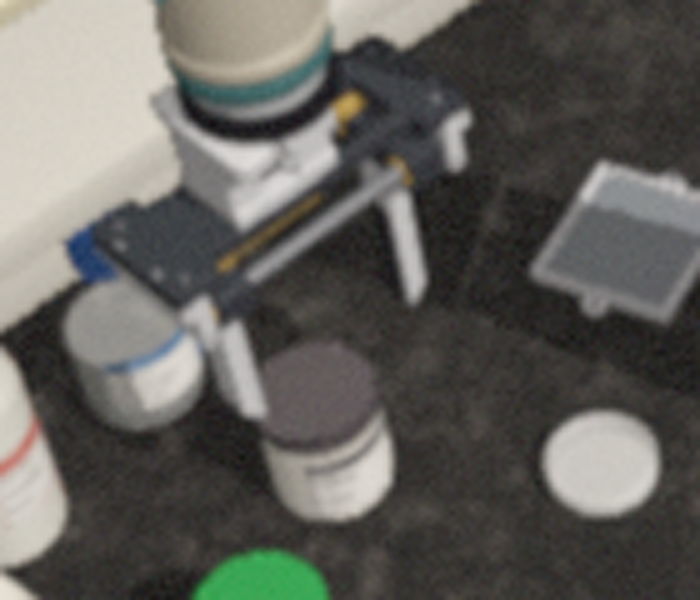

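Emit:
drive_tool(moves=[[-1,0,0,0,0,0,0],[-1,0,0,0,0,0,0]])

```text
clock: 3.8
eef_pos: [0.6313, 0.3234, 0.122]
tool_rot: [-2.209, 2.229, -0.002]
ft_force: [-0.6, -0.1, 0.5]
width: 0.0937
```

```bash
python3 nav.py .629 .330 .045 90
```

```text
t 3.8 pos [0.6313 0.3234 0.122 ] jawyaw -90.51 tilt [0.0035 0.0015] w 0.0937 F [-0.6 -0.1  0.5] q [-0.55  0.82  0.07  1.42 -0.06  0.9  -2.04]
turn about tool z (deg): -0.51  rows 0.06365893751946317
 shift after turn (tool): [-0.0064  0.0025  0.077 ]
shift now (tool): [-0.0064  0.0026  0.077 ] world [-0.0023  0.0066 -0.077 ]
```

Emit:
drive_tool(moves=[[-1,-0.006,0.002,0.01,0,0,0],[-1,0,0,0.025,0,0,0],[-1,0,0,0.025,0,0,0],[-1,0,0,0.016,0,0,0],[-1,0,0,0,0,0,0],[-1,0,0,0,0,0,0]])

```text
clock: 4.4
eef_pos: [0.6281, 0.3299, 0.0439]
tool_rot: [-2.212, 2.23, -0.0]
ft_force: [0.7, -0.5, 0.4]
width: 0.0939
```

```bash
python3 nav.py .629 .330 .045 90; python3 -c "
from h import *
save('scene','t3',(120,140,260,260),5)"
```

```text
t 4.4 pos [0.6281 0.3299 0.0439] jawyaw -90.46 tilt [0.0006 0.0003] w 0.0939 F [ 0.7 -0.5  0.4] q [-0.56  0.91  0.06  1.46 -0.07  0.77 -2.05]
turn about tool z (deg): -0.46  rows 0.05782503289641738
 shift after turn (tool): [-0.0001 -0.0009 -0.0011]
shift now (tool): [-0.0001 -0.0009 -0.0011] world [0.0009 0.0001 0.0011]
```

View pics/t3.png

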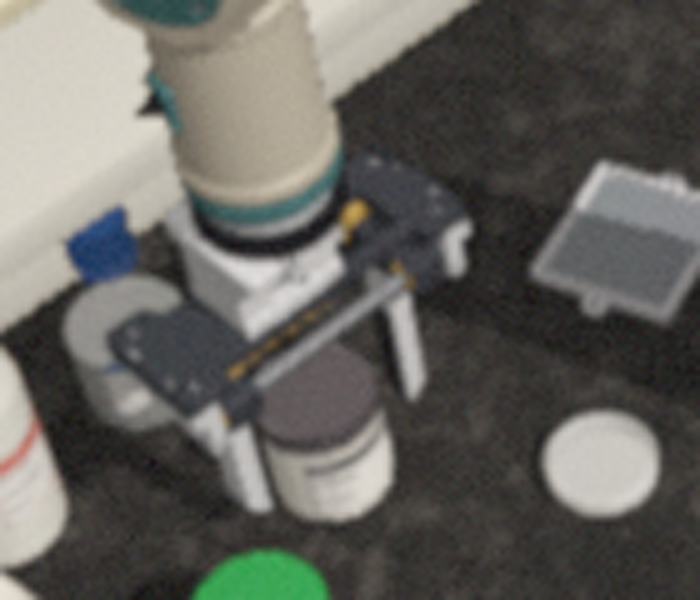

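The fingers straddle the tub: left tip at crop (260,505), right tip at (415,395), lid at (320,395). I'll close.

Emit:
drive_tool(moves=[[1,0,0,0,0,0,0],[1,0,0,0,0,0,0],[1,0,0,0,0,0,0],[1,0,0,0,0,0,0],[1,0,0,0,0,0,0],[1,0,0,0,0,0,0]])

```text
clock: 5.05
eef_pos: [0.6281, 0.3301, 0.044]
tool_rot: [-2.212, 2.23, 0.0]
ft_force: [-0.1, 1.1, 3.5]
width: 0.0631
```

```bash
python3 nav.py .443 -.072 .17 90; python3 -c "
from h import *
save('top','t4',(90,100,290,250),4)"
```

```text
t 5.05 pos [0.6281 0.3301 0.044 ] jawyaw -90.46 tilt [0.0008 0.0008] w 0.0631 F [-0.1  1.1  3.5] q [-0.56  0.91  0.06  1.46 -0.07  0.77 -2.05]
turn about tool z (deg): -0.46  rows 0.057392477691735166
 shift after turn (tool): [ 0.402   0.185  -0.1265]
shift now (tool): [ 0.4034  0.1817 -0.1265] world [-0.1851 -0.4021  0.126 ]
```

View pics/t4.png

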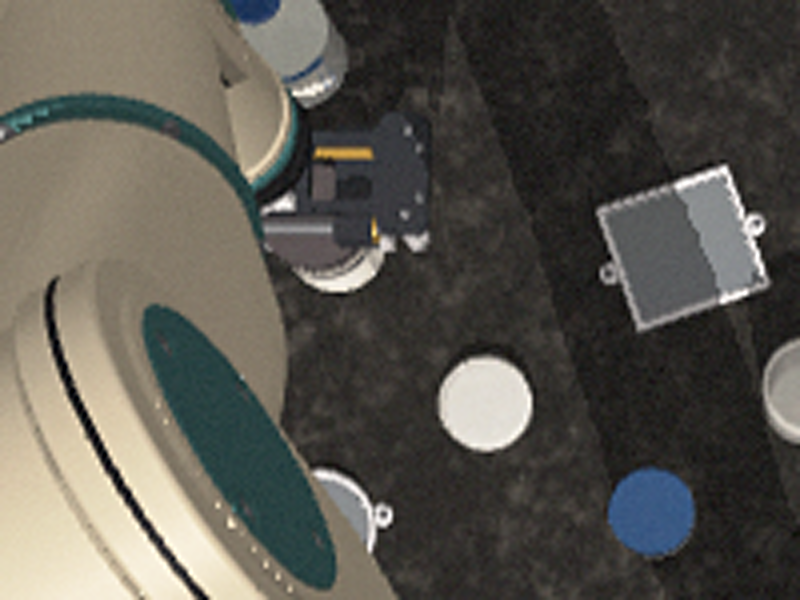

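Emit:
drive_tool(moves=[[1,0,0,-0.01,0,0,0],[1,0,0,-0.03,0,0,0],[1,0,0,-0.035,0,0,0],[1,0,0,-0.035,0,0,0],[1,0.01,0.004,-0.015,0,0,0],[1,0.02,0.009,0,0,0,0],[1,0.03,0.0135,0,0,0,0],[1,0.035,0.016,0,0,0,0],[1,0.035,0.016,0,0,0,0],[1,0.035,0.016,0,0,0,0]])

```text
clock: 6.1
eef_pos: [0.5498, 0.1624, 0.1678]
tool_rot: [2.21, -2.229, -0.001]
ft_force: [0.6, -0.2, -2.1]
width: 0.063
```

Emit:
drive_tool(moves=[[1,0.035,0.016,0,0,0,0],[1,0.035,0.016,0,0,0,0],[1,0.035,0.016,0,0,0,0],[1,0.035,0.016,0,0,0,0],[1,0.035,0.015,0,0,0,0],[1,0.03,0.013,0,0,0,0],[1,0.02,0.009,0,0,0,0],[1,0.01,0.004,0,0,0,0],[1,0,0,0,0,0,0],[1,0,0,0,0,0,0]])

```text
clock: 7.1
eef_pos: [0.4452, -0.0681, 0.1684]
tool_rot: [-2.213, 2.229, 0.0]
ft_force: [-0.1, 0.8, -1.8]
width: 0.063
```

```bash
python3 nav.py .443 -.072 .05 90; python3 -c "
from h import *
save('scene','t5',(220,80,420,240),4)"
```

```text
t 7.1 pos [ 0.4452 -0.0681  0.1684] jawyaw -90.42 tilt [0.0002 0.0006] w 0.063 F [-0.1  0.8 -1.8] q [ 0.06  0.43  0.04  2.11 -0.03  0.6  -1.45]
turn about tool z (deg): -0.42  rows 0.052695634388385315
 shift after turn (tool): [0.0039 0.0022 0.1184]
shift now (tool): [0.0039 0.0022 0.1184] world [-0.0022 -0.0039 -0.1184]
```

View pics/t5.png

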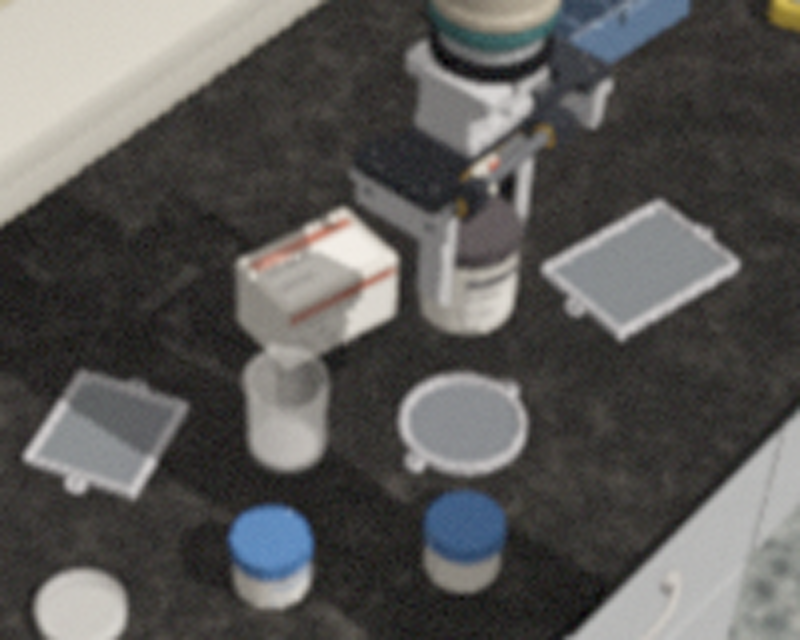

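Emit:
drive_tool(moves=[[1,0.004,0.002,0.015,0,0,0],[1,0,0,0.03,0,0,0],[1,0,0,0.03,0,0,0],[1,0,0,0.02,0,0,0],[1,0,0,0.01,0,0,0],[1,0,0,0.005,0,0,0],[1,0,0,0,0,0,0],[1,0,0,0,0,0,0]])

```text
clock: 7.95
eef_pos: [0.4437, -0.0728, 0.0591]
tool_rot: [-2.212, 2.229, -0.002]
ft_force: [0.6, -0.5, -1.3]
width: 0.063
```

```bash
python3 nav.py .443 -.072 .048 90; python3 -c "
from h import *
save('scene','t6',(260,120,420,240),5)"
```

```text
t 7.95 pos [ 0.4437 -0.0728  0.0591] jawyaw -90.44 tilt [ 0.0015 -0.0001] w 0.063 F [ 0.6 -0.5 -1.3] q [ 0.08  0.64  0.02  2.2  -0.05  0.3  -1.43]
turn about tool z (deg): -0.44  rows 0.055318193391002524
 shift after turn (tool): [-0.0008  0.0007  0.0111]
shift now (tool): [-0.0008  0.0007  0.0111] world [-0.0007  0.0008 -0.0111]
```

View pics/t6.png

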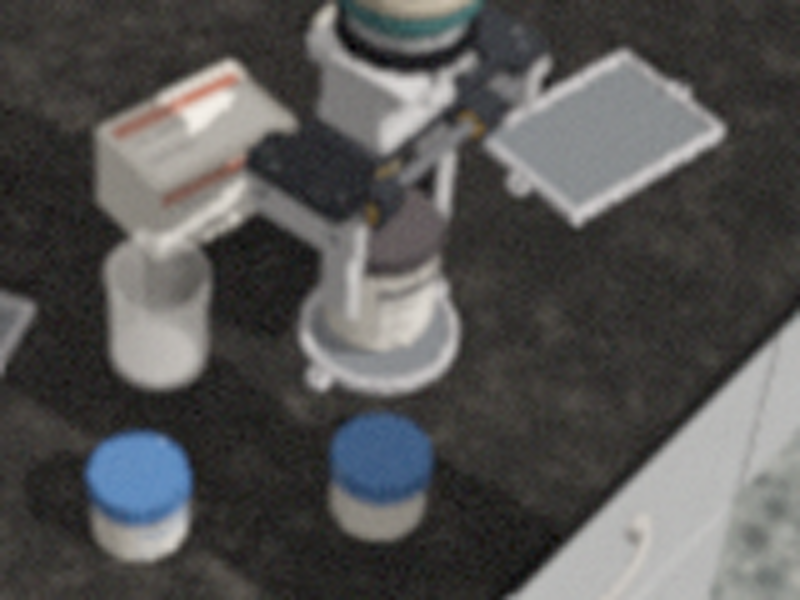

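Emit:
drive_tool(moves=[[1,0,0,0.006,0,0,0],[1,0,0,0.003,0,0,0],[1,0,0,0,0,0,0],[1,0,0,0,0,0,0]])

```text
clock: 8.4
eef_pos: [0.4429, -0.073, 0.0494]
tool_rot: [2.212, -2.231, -0.0]
ft_force: [0.2, 0.0, -1.8]
width: 0.0628
```

```bash
python3 nav.py .443 -.072 .048 90
```

```text
t 8.4 pos [ 0.4429 -0.073   0.0494] jawyaw -90.47 tilt [-0.0002  0.    ] w 0.0628 F [ 0.2  0.  -1.8] q [ 0.09  0.66  0.02  2.2  -0.05  0.28 -1.43]
turn about tool z (deg): -0.47  rows 0.05907401642693344
 shift after turn (tool): [-0.001  -0.0001  0.0014]
shift now (tool): [-0.001  -0.0001  0.0014] world [ 0.0001  0.001  -0.0014]
```

Still carrying (-1.8 N); 1–2 mm more, then release.

Emit:
drive_tool(moves=[[1,0,0,0.002,0,0,0],[1,0,0,0,0,0,0],[-1,0,0,0,0,0,0],[-1,0,0,0,0,0,0],[-1,0,0,0,0,0,0],[-1,0,0,0,0,0,0],[-1,0,0,-0.02,0,0,0],[-1,0,0,-0.04,0,0,0],[-1,0,0,-0.04,0,0,0],[-1,0,0,-0.02,0,0,0]])

```text
clock: 9.4
eef_pos: [0.4441, -0.0732, 0.1702]
tool_rot: [-2.21, 2.229, -0.005]
ft_force: [0.5, 0.1, -0.3]
width: 0.094
```

```bash
python3 nav.py .451 .124 .17 90; python3 -c "
from h import *
save('scene','t7',(220,120,380,240),5)"
```

```text
t 9.4 pos [ 0.4441 -0.0732  0.1702] jawyaw -90.48 tilt [ 0.0039 -0.0005] w 0.094 F [ 0.5  0.1 -0.3] q [ 0.07  0.42  0.05  2.11 -0.03  0.6  -1.44]
turn about tool z (deg): -0.48  rows 0.06051947846815153
 shift after turn (tool): [-1.972e-01 -6.900e-03  1.000e-04]
shift now (tool): [-1.973e-01 -5.200e-03  1.000e-04] world [ 0.0069  0.1972 -0.0002]
```

View pics/t7.png

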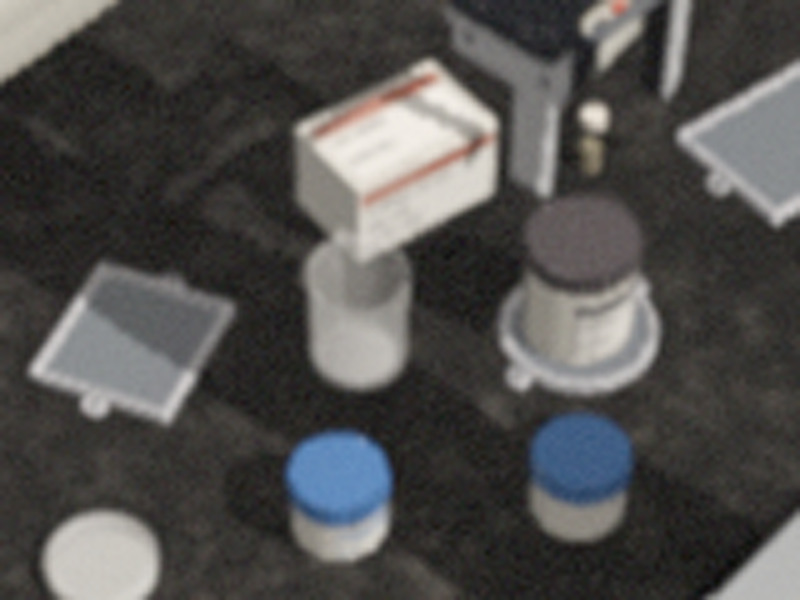

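Emit:
drive_tool(moves=[[-1,-0.02,-0.001,-0.01,0,0,-0.5],[-1,-0.035,-0.001,0,0,0,0],[-1,-0.035,-0.001,0,0,0,0],[-1,-0.035,-0.001,0,0,0,0],[-1,-0.035,-0.001,0,0,0,0],[-1,-0.025,-0.001,0,0,0,0],[-1,-0.012,-0.001,0,0,0,0],[-1,0,0,0,0,0,0],[-1,0,0,0,0,0,0]])

```text
clock: 10.35
eef_pos: [0.4498, 0.1227, 0.1772]
tool_rot: [2.22, -2.221, 0.0]
ft_force: [1.0, -0.9, -0.5]
width: 0.094
```

```bash
python3 nav.py .451 .124 .038 90; python3 -c "
from h import *
im=save('top','t8',(230,150,390,270),5)
"
```

```text
t 10.35 pos [0.4498 0.1227 0.1772] jawyaw -90.03 tilt [-0.0007 -0.0011] w 0.094 F [ 1.  -0.9 -0.5] q [-0.36  0.43  0.05  2.06 -0.03  0.65 -1.86]
turn about tool z (deg): -0.03  rows 0.004188242948657717
 shift after turn (tool): [-0.0015 -0.0013  0.1392]
shift now (tool): [-0.0015 -0.0013  0.1392] world [ 0.0012  0.0013 -0.1392]
```

View pics/t8.png

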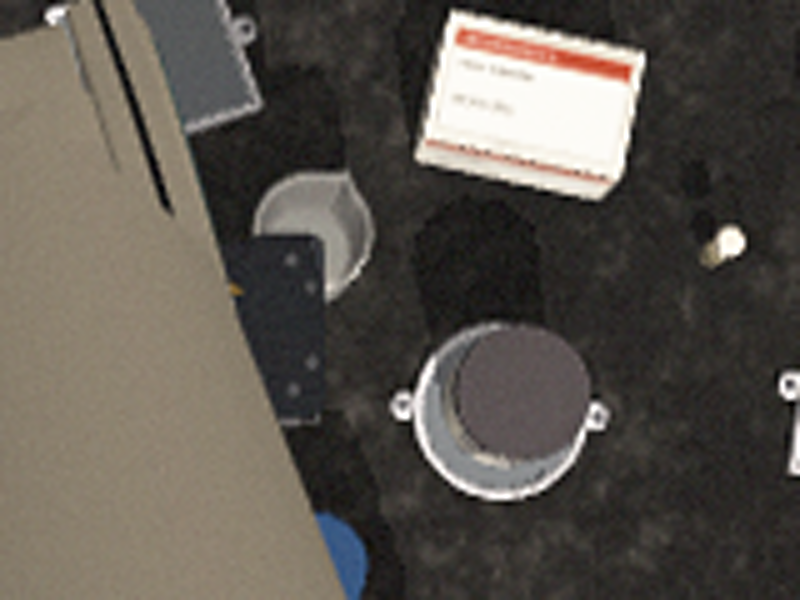

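```bash
python3 -c "
from h import *
f=lambda x,y:(230+(x+.5)/5-.5,150+(y+.5)/5-.5)
print(onz('top',f(523,393),.079), onz('top',f(502,409),.008))"
```

```text
[ 0.44501914 -0.07221983  0.079     ] [ 0.44324639 -0.07212977  0.008     ]
```

Emit:
drive_tool(moves=[[-1,-0.001,-0.001,0.02,0,0,0],[-1,0,0,0.035,0,0,0],[-1,0,0,0.035,0,0,0],[-1,0,0,0.02,0,0,0],[-1,0,0,0,0,0,0],[-1,0,0,0,0,0,0]])

```text
clock: 11.0
eef_pos: [0.4512, 0.1238, 0.0677]
tool_rot: [2.219, -2.223, 0.0]
ft_force: [0.4, -1.1, 0.6]
width: 0.0941
```

```bash
python3 nav.py .451 .124 .038 90; python3 -c "
from h import *
save('scene','t9',(220,140,380,260),5)"
```

```text
t 11.0 pos [0.4512 0.1238 0.0677] jawyaw -90.09 tilt [-0.0003 -0.0007] w 0.0941 F [ 0.4 -1.1  0.6] q [-0.35  0.63  0.03  2.14 -0.05  0.36 -1.85]
turn about tool z (deg): -0.09  rows 0.01083279917695279
 shift after turn (tool): [-0.0003  0.0002  0.0297]
shift now (tool): [-0.0003  0.0002  0.0297] world [-0.0002  0.0002 -0.0297]
```

View pics/t9.png

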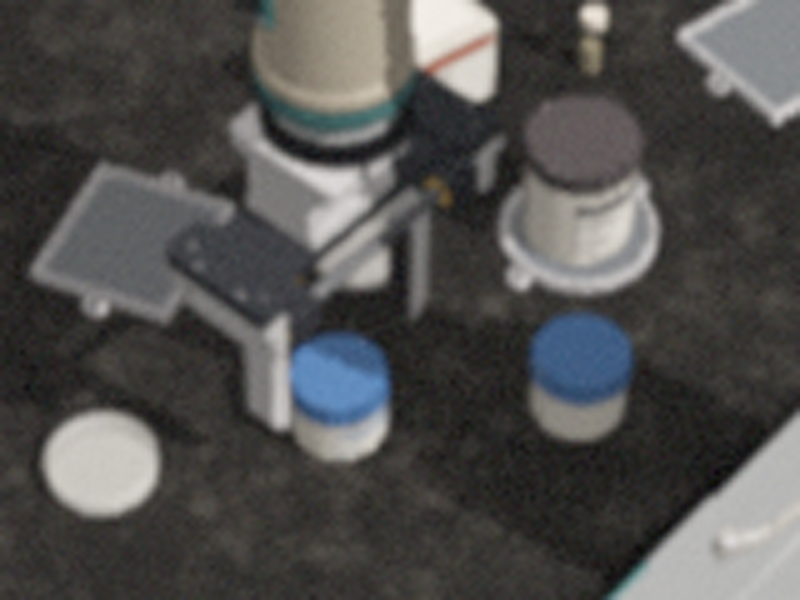

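Emit:
drive_tool(moves=[[-1,0,0,0.015,0,0,0],[-1,0,0,0.012,0,0,0],[-1,0,0,0,0,0,0],[1,0,0,0,0,0,0],[1,0,0,0,0,0,0],[1,0,0,0,0,0,0],[1,0,0,0,0,0,0],[1,0,0,0,0,0,0],[1,0,0,0,0,0,0],[1,0,0,0,0,0,0]])

```text
clock: 12.05
eef_pos: [0.4511, 0.125, 0.0406]
tool_rot: [-2.222, 2.221, -0.0]
ft_force: [0.1, -0.9, 2.1]
width: 0.0511
```

```bash
python3 nav.py .444 .3385 .17 90
```

```text
t 12.05 pos [0.4511 0.125  0.0406] jawyaw -89.97 tilt [ 0.0002 -0.    ] w 0.0511 F [ 0.1 -0.9  2.1] q [-0.35  0.69  0.02  2.16 -0.05  0.3  -1.85]
turn about tool z (deg): 0.03  rows 0.0034848910932794297
 shift after turn (tool): [-0.2135  0.0071 -0.1294]
shift now (tool): [-0.2135  0.007  -0.1294] world [-0.0071  0.2135  0.1294]
```

Emit:
drive_tool(moves=[[1,0,0,-0.01,0,0,0],[1,0,0,-0.03,0,0,0],[1,-0.005,0,-0.035,0,0,0],[1,-0.02,0,-0.025,0,0,0],[1,-0.035,0.001,-0.01,0,0,0],[1,-0.035,0.001,0,0,0,0],[1,-0.035,0.001,0,0,0,0],[1,-0.035,0.001,0,0,0,0],[1,-0.03,0.001,0,0,0,0],[1,-0.015,0.001,0,0,0,0]])

```text
clock: 13.05
eef_pos: [0.444, 0.3383, 0.1509]
tool_rot: [-2.225, 2.216, 0.002]
ft_force: [-0.1, -0.1, -1.4]
width: 0.0512
```

Emit:
drive_tool(moves=[[1,-0.003,0.001,0,0,0,0],[1,0,0,0,0,0,0],[1,0,0,0,0,0,0]])

```text
clock: 13.35
eef_pos: [0.4442, 0.3357, 0.1505]
tool_rot: [2.218, -2.222, 0.002]
ft_force: [0.1, 0.2, -0.2]
width: 0.0508
```

```bash
python3 nav.py .444 .3385 .0446 90; python3 -c "
from h import *
save('scene','t10',(140,140,300,300),4)"
```

```text
t 13.35 pos [0.4442 0.3357 0.1505] jawyaw -90.1 tilt [-0.0003 -0.0017] w 0.0508 F [ 0.1  0.2 -0.2] q [-0.75  0.59  0.08  1.85 -0.06  0.71 -2.21]
turn about tool z (deg): -0.1  rows 0.012847423422456927
 shift after turn (tool): [-0.0029  0.0002  0.1059]
shift now (tool): [-0.0029  0.0002  0.1059] world [-0.0002  0.0028 -0.1059]
```

View pics/t10.png

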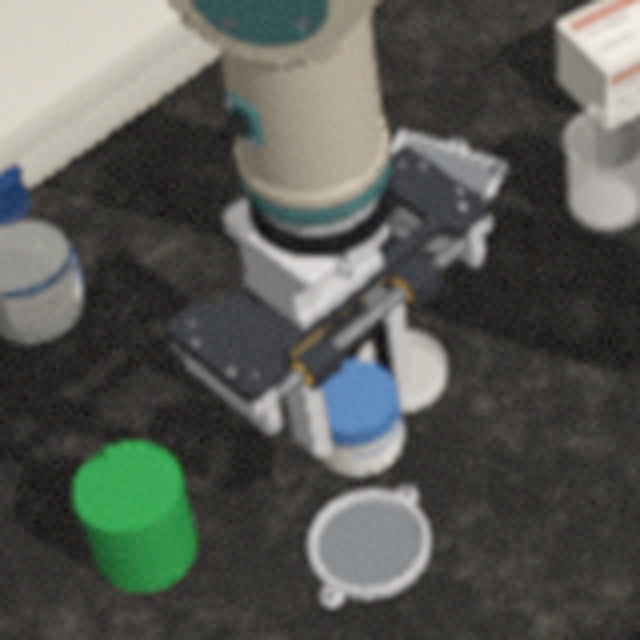

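Emit:
drive_tool(moves=[[1,-0.003,0,0.02,0,0,0],[1,0,0,0.03,0,0,0],[1,0,0,0.03,0,0,0],[1,0,0,0.015,0,0,0],[1,0,0,0.006,0,0,0],[1,0,0,0,0,0,0],[1,0,0,0,0,0,0]])

```text
clock: 14.1
eef_pos: [0.4447, 0.3409, 0.0503]
tool_rot: [-2.22, 2.221, -0.001]
ft_force: [0.2, -0.9, -1.4]
width: 0.0511
```

```bash
python3 nav.py .444 .3385 .0446 90; python3 -c "
from h import *
save('scene','t11',(140,180,300,300),5)"
```

```text
t 14.1 pos [0.4447 0.3409 0.0503] jawyaw -90.02 tilt [0.0012 0.0007] w 0.0511 F [ 0.2 -0.9 -1.4] q [-0.74  0.74  0.05  1.91 -0.08  0.49 -2.2 ]
turn about tool z (deg): -0.02  rows 0.002485687464236719
 shift after turn (tool): [0.0024 0.0007 0.0057]
shift now (tool): [0.0024 0.0007 0.0057] world [-0.0007 -0.0024 -0.0057]
```

View pics/t11.png

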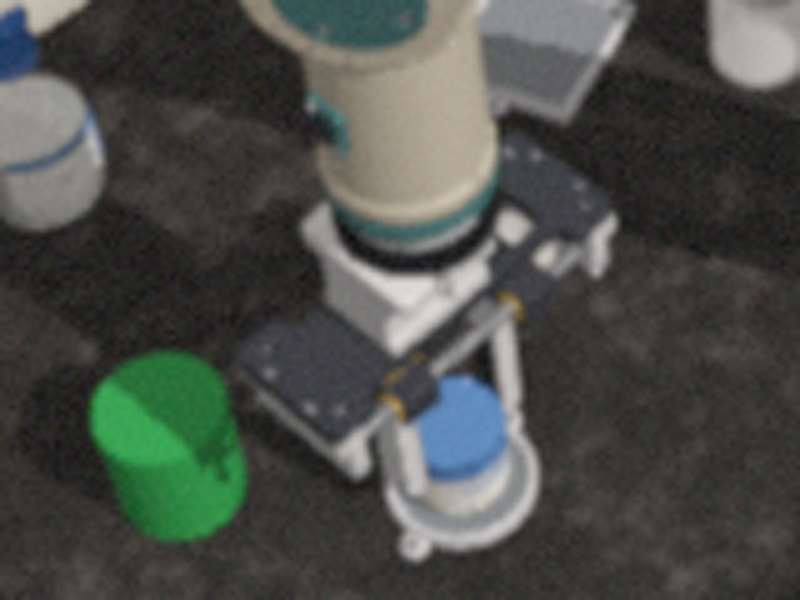

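Emit:
drive_tool(moves=[[1,0.002,0,0.003,0,0,0],[1,0,0,0.002,0,0,0],[1,0,0,0,0,0,0],[1,0,0,0,0,0,0]])

```text
clock: 14.55
eef_pos: [0.4441, 0.339, 0.0447]
tool_rot: [-2.222, 2.221, -0.0]
ft_force: [-0.5, -0.6, 0.4]
width: 0.0511
```

```bash
python3 nav.py .444 .3385 .0446 90
```

```text
t 14.55 pos [0.4441 0.339  0.0447] jawyaw -89.97 tilt [0.0004 0.0001] w 0.0511 F [-0.5 -0.6  0.4] q [-0.74  0.75  0.05  1.91 -0.08  0.48 -2.2 ]
turn about tool z (deg): 0.03  rows 0.003802413117725223
 shift after turn (tool): [0.0005 0.0001 0.0001]
shift now (tool): [0.0005 0.0001 0.0001] world [-0.0001 -0.0005 -0.0001]
```

Emit:
drive_tool(moves=[[-1,0,0,0,0,0,0],[-1,0,0,0,0,0,0],[-1,0,0,0,0,0,0],[-1,0,0,0,0,0,0],[-1,0,0,-0.02,0,0,0],[-1,0,0,-0.04,0,0,0],[-1,0,0,-0.04,0,0,0],[-1,0,0,-0.02,0,0,0],[-1,0,0,0,0,0,0]])

```text
clock: 15.45
eef_pos: [0.4457, 0.3404, 0.1677]
tool_rot: [-2.217, 2.216, -0.001]
ft_force: [-0.2, -0.3, -0.0]
width: 0.0938
```

```bash
python3 nav.py .595 -.084 .17 -13.5; python3 -c "
from h import *
save('scene','t12',(140,180,300,300),5)"
```

```text
t 15.45 pos [0.4457 0.3404 0.1677] jawyaw -89.97 tilt [0.0051 0.0043] w 0.0938 F [-0.2 -0.3 -0. ] q [-0.75  0.56  0.08  1.83 -0.06  0.74 -2.21]
turn about tool z (deg): -76.47  rows 9.559346558879476
 shift after turn (tool): [ 0.2443  0.3778 -0.0053]
shift now (tool): [ 0.4245 -0.1491 -0.0034] world [ 0.1493 -0.4244  0.0023]
```

View pics/t12.png

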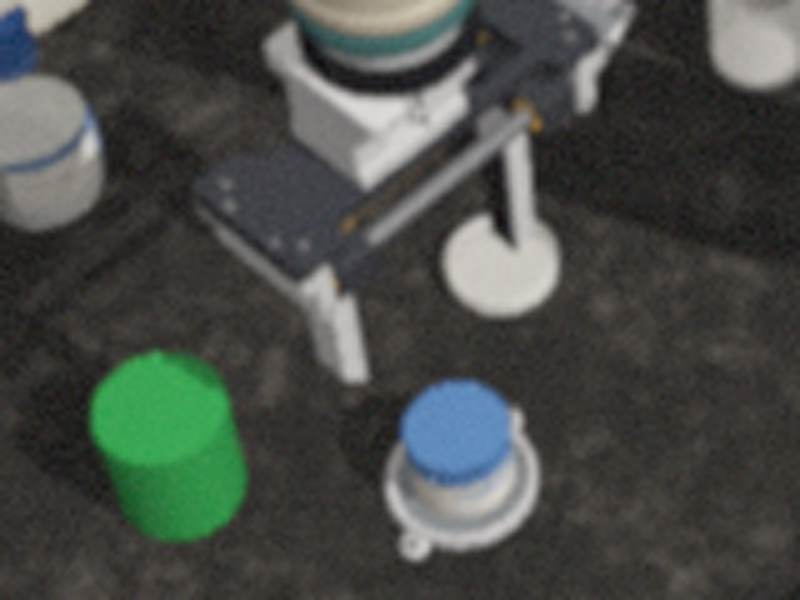

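Emit:
drive_tool(moves=[[-1,0,0,0,0,0,-8.5],[-1,0,0,0,0,0,-8.5],[-1,0,0,0,0,0,-8.5],[-1,0,0,0,0,0,-8.5],[-1,0,0,0,0,0,-8.5],[-1,0,0,0,0,0,-8.5],[-1,0,0,0,0,0,-8.5],[-1,0,0,0,0,0,-8.5],[-1,0,0,0,0,0,-8.5],[-1,0,0,0,0,0,0]])

```text
clock: 16.5
eef_pos: [0.443, 0.3383, 0.1628]
tool_rot: [3.119, -0.368, -0.005]
ft_force: [-0.0, -0.0, 0.1]
width: 0.094
```

Emit:
drive_tool(moves=[[-1,0.012,0.018,-0.005,0,0,0],[-1,0.022,0.034,0,0,0,0],[-1,0.022,0.034,0,0,0,0],[-1,0.022,0.034,0,0,0,0],[-1,0.022,0.034,0,0,0,0],[-1,0.022,0.034,0,0,0,0],[-1,0.022,0.034,0,0,0,0],[-1,0.022,0.034,0,0,0,0],[-1,0.022,0.034,0,0,0,0],[-1,0.022,0.034,0,0,0,0]])

```text
clock: 17.5
eef_pos: [0.5724, -0.0265, 0.1685]
tool_rot: [-3.119, 0.374, 0.003]
ft_force: [0.2, 0.7, -1.0]
width: 0.0941
```

Emit:
drive_tool(moves=[[-1,0.022,0.034,0,0,0,0],[-1,0.012,0.018,0,0,0,0],[-1,0,0,0,0,0,0],[-1,0,0,0,0,0,0]])

```text
clock: 17.9
eef_pos: [0.5928, -0.0827, 0.1685]
tool_rot: [-3.118, 0.372, 0.003]
ft_force: [0.3, 0.9, -0.6]
width: 0.0938
```

```bash
python3 nav.py .595 -.084 .044 -13.5; python3 -c "
from h import *
save('top','t13',(250,120,410,240),5)"
```

```text
t 17.9 pos [ 0.5928 -0.0827  0.1685] jawyaw -13.61 tilt [-0.0019  0.0013] w 0.0938 F [ 0.3  0.9 -0.6] q [ 0.3   0.63 -0.33  1.71  0.26  0.84 -0.38]
turn about tool z (deg): -0.11  rows 0.013265824080061606
 shift after turn (tool): [0.0027 0.0009 0.1245]
shift now (tool): [0.0027 0.0009 0.1245] world [ 0.0022 -0.0013 -0.1245]
```

View pics/t13.png

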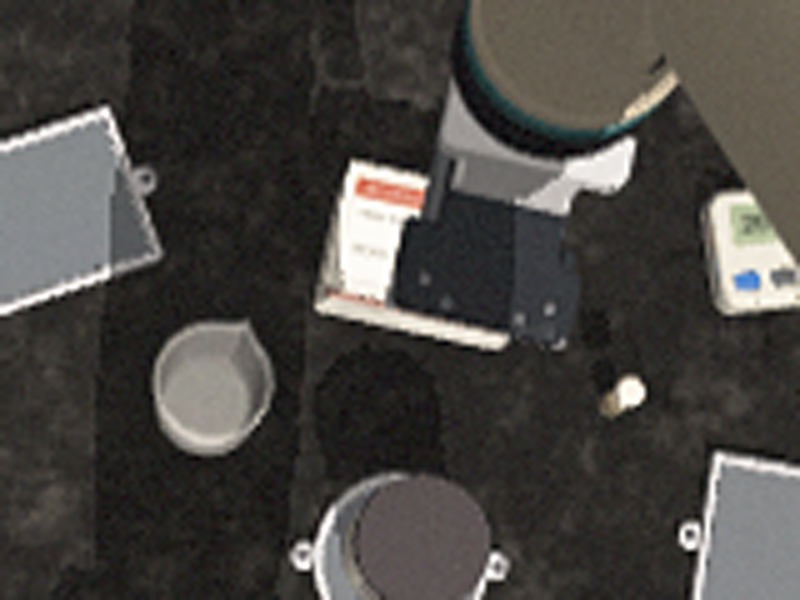

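Emit:
drive_tool(moves=[[-1,0.002,0.001,0.015,0,0,0],[-1,0,0,0.03,0,0,0],[-1,0,0,0.02,0,0,0],[-1,0,0,0,0,0,0],[-1,0,0,0,0,0,0]])

```text
clock: 18.45
eef_pos: [0.5951, -0.0836, 0.1041]
tool_rot: [-3.12, 0.366, 0.002]
ft_force: [-0.1, -0.2, 0.2]
width: 0.0935
```

```bash
python3 nav.py .595 -.084 .044 -13.5; python3 -c "
from h import *
save('scene','t14',(240,70,400,190),5)"
```

```text
t 18.45 pos [ 0.5951 -0.0836  0.1041] jawyaw -13.39 tilt [-0.001   0.0006] w 0.0935 F [-0.1 -0.2  0.2] q [ 0.28  0.72 -0.3   1.76  0.3   0.71 -0.41]
turn about tool z (deg): 0.11  rows 0.013972792836387526
 shift after turn (tool): [0.0001 0.0004 0.0601]
shift now (tool): [0.0001 0.0004 0.0601] world [-0.0001 -0.0004 -0.0601]
```

View pics/t14.png

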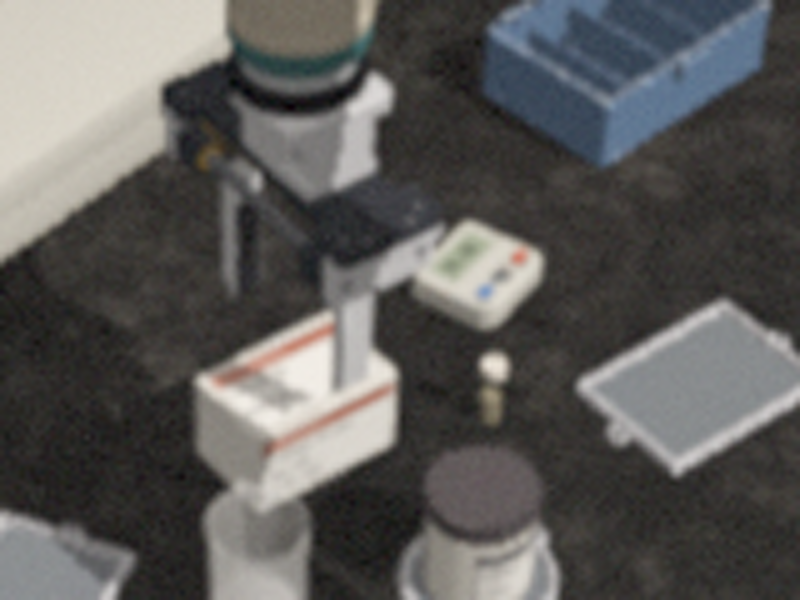

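```bash
python3 -c "
from h import *
g=lambda P:(proj('scene',P)-[240,70])*5
import numpy as np
u=np.array([np.cos(np.radians(-13.4)),np.sin(np.radians(-13.4))])
for s in (-.047,.047,-.06): print(g([*(np.array([.595,-.0836])+s*u),.09]))
v=np.array([-u[1],u[0]])
for a,b in ((-1,-1),(-1,1),(1,1),(1,-1)): print(g([*(np.array([.595,-.084])+a*.0325*u+b*.05*v),.06]))
"
```

```text
[342.47238275 377.70692991]
[248.91165546 286.52534409]
[355.90360802 390.7966146 ]
[396.26123302 366.26501809]
[256.4796221  435.46032824]
[193.60611194 371.03116884]
[331.71964664 304.75654434]
```

Emit:
drive_tool(moves=[[-1,0,0,0.02,0,0,0],[-1,0,0,0.025,0,0,0],[-1,0,0,0.013,0,0,0],[-1,0,0,0,0,0,0],[1,0,0,0,0,0,0],[1,0,0,0,0,0,0],[1,0,0,0,0,0,0],[1,0,0,0,0,0,0],[1,0,0,0,0,0,0],[1,0,0,0,0,0,0]])

```text
clock: 19.5
eef_pos: [0.5954, -0.0849, 0.0472]
tool_rot: [3.12, -0.369, 0.001]
ft_force: [-1.8, 0.5, 6.2]
width: 0.0651
```

```bash
python3 nav.py .443 -.287 .16 -10.6; python3 -c "
from h import *
save('top','t15',(250,120,410,240),5)"
```

```text
t 19.5 pos [ 0.5954 -0.0849  0.0472] jawyaw -13.47 tilt [ 0.0003 -0.0002] w 0.0651 F [-1.8  0.5  6.2] q [ 0.26  0.8  -0.26  1.78  0.33  0.6  -0.44]
turn about tool z (deg): -2.87  rows 0.3593007293249766
 shift after turn (tool): [-0.1126  0.2267 -0.1128]
shift now (tool): [-0.1011  0.2321 -0.1128] world [-0.1524 -0.2021  0.1128]
```

View pics/t15.png

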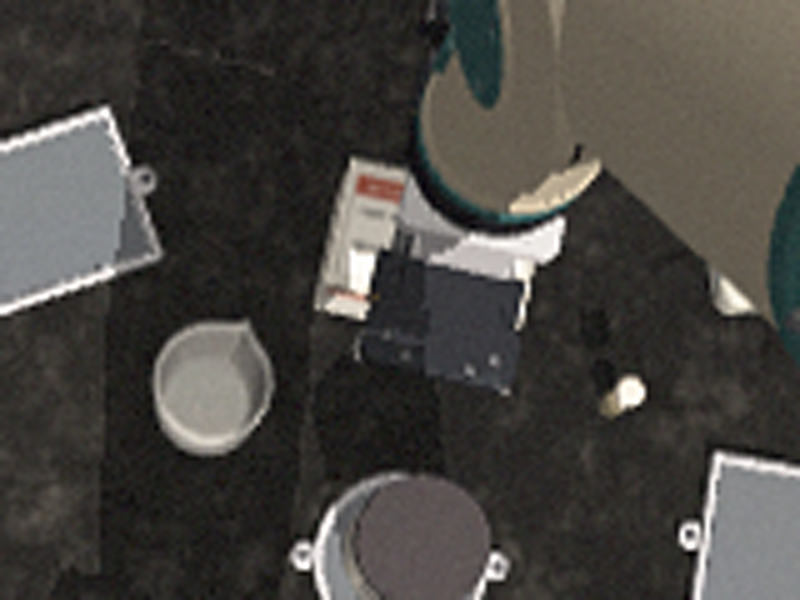

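Emit:
drive_tool(moves=[[1,0,0,-0.01,0,0,0],[1,0,0,-0.025,0,0,0],[1,0,0,-0.035,0,0,0],[1,0,0,-0.03,0,0,-2.9],[1,-0.01,0.02,-0.01,0,0,0],[1,-0.015,0.03,0,0,0,0],[1,-0.017,0.034,0,0,0,0],[1,-0.017,0.034,0,0,0,0],[1,-0.017,0.034,0,0,0,0],[1,-0.017,0.034,0,0,0,0]])

```text
clock: 20.55
eef_pos: [0.4688, -0.2518, 0.1569]
tool_rot: [3.128, -0.289, 0.001]
ft_force: [-0.1, -1.0, -2.9]
width: 0.0647
```

Emit:
drive_tool(moves=[[1,-0.012,0.025,0,0,0,0],[1,-0.007,0.015,0,0,0,0],[1,0,0,0,0,0,0],[1,0,0,0,0,0,0]])

```text
clock: 20.95
eef_pos: [0.4443, -0.286, 0.1568]
tool_rot: [-3.128, 0.29, -0.001]
ft_force: [0.5, 0.8, -2.0]
width: 0.0647
```

```bash
python3 nav.py .443 -.287 .0512 -10.6; python3 -c "
from h import *
save('scene','t16',(300,50,460,170),5); save('top','t17',(340,150,500,270),5)"
```

```text
t 20.95 pos [ 0.4443 -0.286   0.1568] jawyaw -10.58 tilt [0.001  0.0004] w 0.0647 F [ 0.5  0.8 -2. ] q [ 0.77  0.56 -0.37  1.92  0.29  0.72  0.05]
turn about tool z (deg): 0.02  rows 0.0022557659892576964
 shift after turn (tool): [-0.0012  0.0012  0.1056]
shift now (tool): [-0.0012  0.0012  0.1056] world [-0.0013 -0.001  -0.1056]
```

View pics/t16.png

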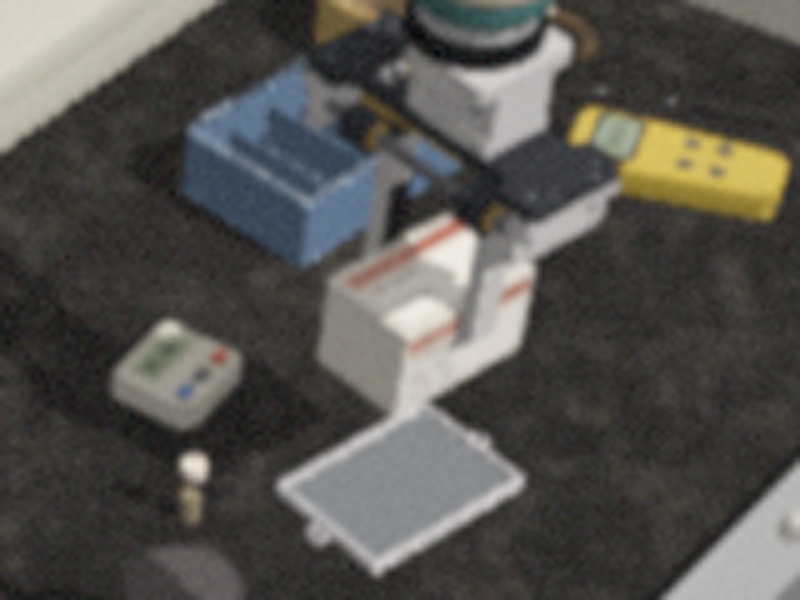

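View pics/t17.png

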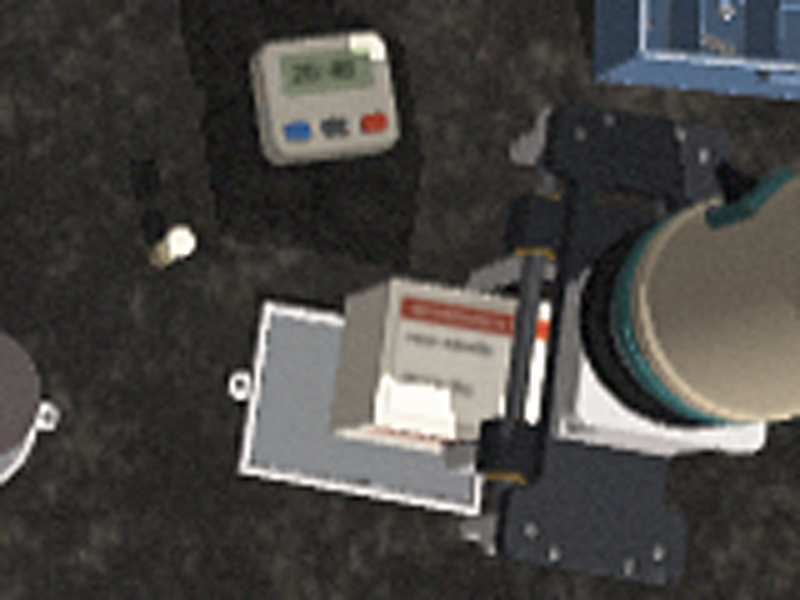

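Emit:
drive_tool(moves=[[1,-0.001,0.001,0.02,0,0,0],[1,0,0,0.03,0,0,0],[1,0,0,0.03,0,0,0],[1,0,0,0.012,0,0,0],[1,0,0,0.004,0,0,0],[1,0,0,0,0,0,0],[1,0,0,0,0,0,0]])

```text
clock: 21.75
eef_pos: [0.4437, -0.2875, 0.0616]
tool_rot: [3.128, -0.289, 0.003]
ft_force: [0.5, 0.1, -0.9]
width: 0.0646
```

```bash
python3 nav.py .443 -.287 .0512 -10.6; python3 -c "
from h import *
save('scene','t18',(300,70,460,190),5); save('top','t19',(340,150,500,270),5)"
```

```text
t 21.75 pos [ 0.4437 -0.2875  0.0616] jawyaw -10.55 tilt [ 0.0019 -0.0009] w 0.0646 F [ 0.5  0.1 -0.9] q [ 0.71  0.71 -0.28  1.98  0.38  0.5  -0.03]
turn about tool z (deg): 0.05  rows 0.006459265847777118
 shift after turn (tool): [-0.0008 -0.0004  0.0104]
shift now (tool): [-0.0008 -0.0004  0.0104] world [-0.0007  0.0005 -0.0104]
```

View pics/t18.png

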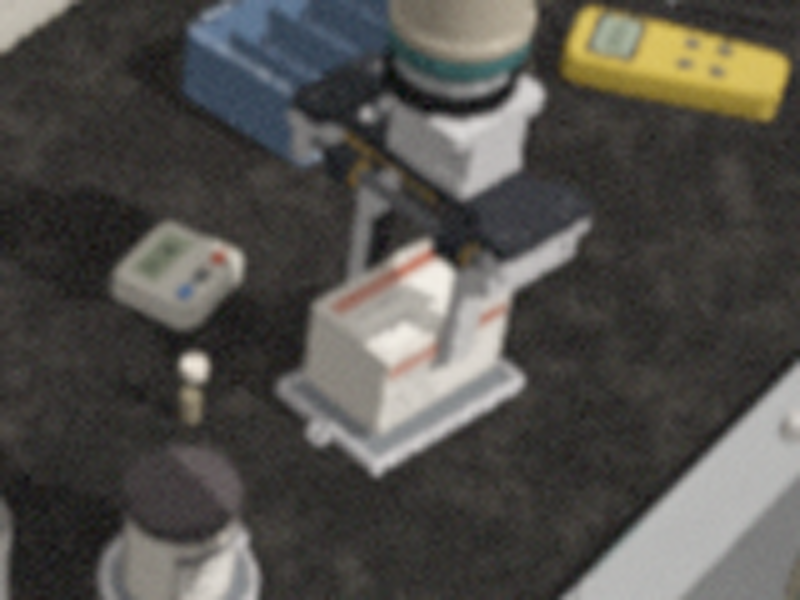

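View pics/t19.png

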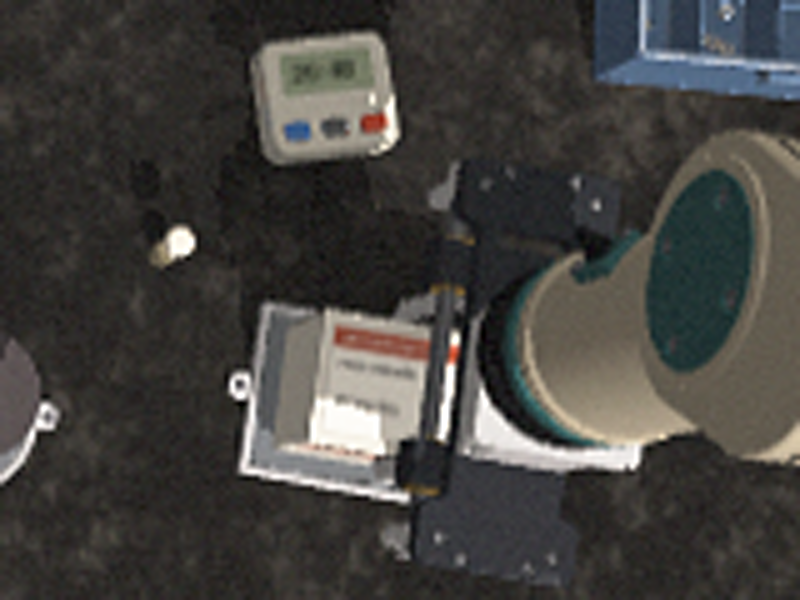

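Over the recess with room all round. Lowering the last 10 mm.

Emit:
drive_tool(moves=[[1,-0.001,0,0.006,0,0,0],[1,0,0,0.003,0,0,0],[1,0,0,0.002,0,0,0],[1,0,0,0,0,0,0],[1,0,0,0,0,0,0]])

```text
clock: 22.35
eef_pos: [0.4414, -0.2873, 0.0511]
tool_rot: [3.127, -0.289, -0.0]
ft_force: [-3.5, 1.8, 16.4]
width: 0.0645
```

```bash
python3 nav.py .443 -.287 .0512 -10.6
```

```text
t 22.35 pos [ 0.4414 -0.2873  0.0511] jawyaw -10.55 tilt [-0.0003 -0.0012] w 0.0645 F [-3.5  1.8 16.4] q [ 0.7   0.72 -0.27  1.99  0.39  0.48 -0.04]
turn about tool z (deg): 0.05  rows 0.005827839701032289
 shift after turn (tool): [ 0.0015 -0.0006 -0.0001]
shift now (tool): [ 0.0015 -0.0006 -0.0001] world [0.0016 0.0003 0.0001]
```

Emit:
drive_tool(moves=[[1,0.001,0,-0.001,0,0,0],[-1,0,0,0,0,0,0],[-1,0,0,0,0,0,0],[-1,0,0,0,0,0,0],[-1,0,0,0,0,0,0],[-1,0,0,-0.02,0,0,0],[-1,0,0,-0.04,0,0,0],[-1,0,0,-0.04,0,0,0],[-1,0,0,-0.015,0,0,0],[-1,0,0,0,0,0,0]])

```text
clock: 23.35
eef_pos: [0.4441, -0.2882, 0.1677]
tool_rot: [3.126, -0.29, 0.007]
ft_force: [-0.5, -0.8, -0.1]
width: 0.0939
```

```bash
python3 nav.py .604 -.270 .16 5.5; python3 -c "
from h import *
save('scene','t20',(300,70,460,190),5)"
```

```text
t 23.35 pos [ 0.4441 -0.2882  0.1677] jawyaw -10.59 tilt [ 0.0043 -0.0027] w 0.0939 F [-0.5 -0.8 -0.1] q [ 0.78  0.55 -0.38  1.91  0.29  0.74  0.05]
turn about tool z (deg): -16.09  rows 2.011508383859036
 shift after turn (tool): [ 0.1609 -0.0028  0.0084]
shift now (tool): [ 0.1538 -0.0473  0.0083] world [ 0.1599  0.0182 -0.0077]
```

View pics/t20.png

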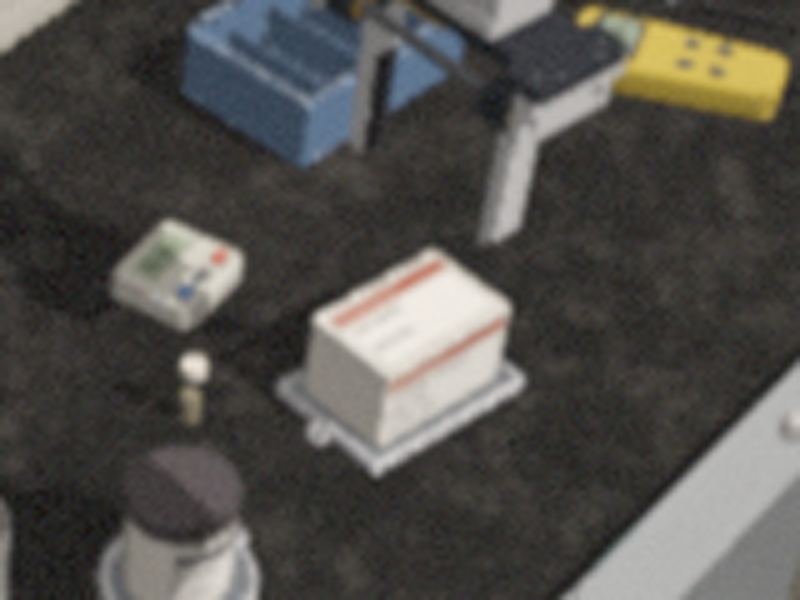

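Emit:
drive_tool(moves=[[-1,0,0,0,0,0,-8],[-1,0,0,0,0,0,-8.1],[-1,0.02,0,0,0,0,0],[-1,0.035,-0.001,0,0,0,0],[-1,0.035,-0.001,0,0,0,0],[-1,0.035,-0.001,0,0,0,0],[-1,0.025,0,0,0,0,0],[-1,0.011,0,0,0,0,0],[-1,0,0,0,0,0,0],[-1,0,0,0,0,0,0]])

```text
clock: 24.4
eef_pos: [0.6007, -0.2691, 0.1642]
tool_rot: [-3.138, -0.151, 0.005]
ft_force: [-0.7, 0.1, 0.0]
width: 0.094
```

```bash
python3 nav.py .604 -.270 .0215 5.5; python3 -c "
from h import *
save('top','t21',(300,130,460,250),5)"
```

```text
t 24.4 pos [ 0.6007 -0.2691  0.1642] jawyaw 5.51 tilt [-0.0031  0.0002] w 0.094 F [-0.7  0.1  0. ] q [ 0.63  0.73 -0.43  1.54  0.35  0.96  0.18]
turn about tool z (deg): 0.01  rows 0.0013725815442402478
 shift after turn (tool): [0.0036 0.0013 0.1427]
shift now (tool): [0.0036 0.0013 0.1427] world [ 0.0033 -0.0009 -0.1427]
```

View pics/t21.png

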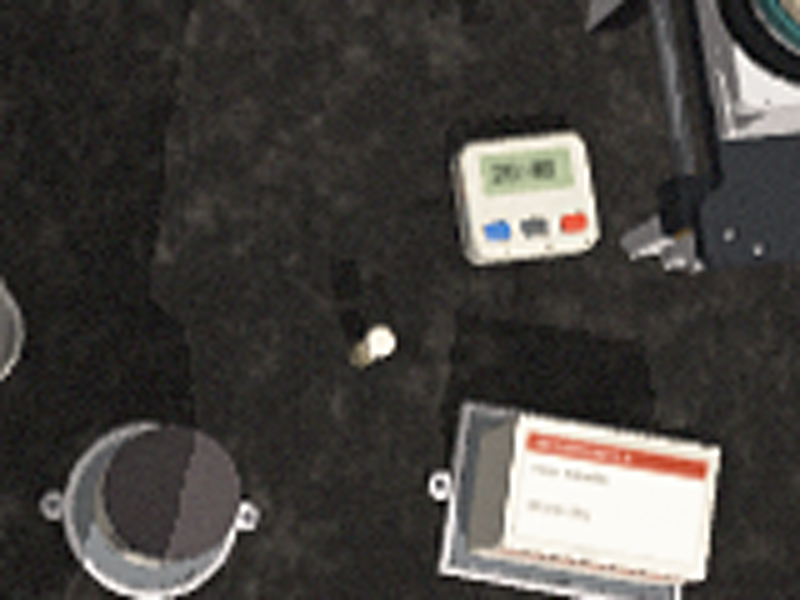

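```bash
python3 -c "
from h import *
f=lambda x,y:(300+(x+.5)/5-.5,130+(y+.5)/5-.5)
w=np.array([onz('top',f(*p),.064)[:2] for p in ((521,411),(722,448),(702,581),(502,548))]); print(w,w.mean(0))"
```

```text
[[ 0.48562931 -0.24546837]
 [ 0.46702698 -0.3430352 ]
 [ 0.40244684 -0.3295747 ]
 [ 0.41890636 -0.23322393]] [ 0.44350237 -0.28782555]
```

Emit:
drive_tool(moves=[[-1,0.003,0.001,0.02,0,0,0],[-1,0,0,0.035,0,0,0],[-1,0,0,0.035,0,0,0],[-1,0,0,0.02,0,0,0],[-1,0,0,0.008,0,0,0],[-1,0,0,0,0,0,0],[-1,0,0,0,0,0,0]])

```text
clock: 25.15
eef_pos: [0.606, -0.2701, 0.0488]
tool_rot: [3.137, 0.151, 0.002]
ft_force: [0.9, 0.1, 0.3]
width: 0.094
```

```bash
python3 nav.py .604 -.270 .0215 5.5; python3 -c "
from h import *
save('scene','t22',(290,70,410,160),6);save('top','t23',(360,120,480,210),6)"
```

```text
t 25.15 pos [ 0.606  -0.2701  0.0488] jawyaw 5.49 tilt [ 0.0015 -0.0007] w 0.094 F [0.9 0.1 0.3] q [ 0.59  0.88 -0.38  1.6   0.43  0.75  0.12]
turn about tool z (deg): -0.01  rows 0.0006821117537025856
 shift after turn (tool): [-0.0021 -0.0003  0.0273]
shift now (tool): [-0.0021 -0.0003  0.0273] world [-0.002   0.0001 -0.0273]
```

View pics/t22.png

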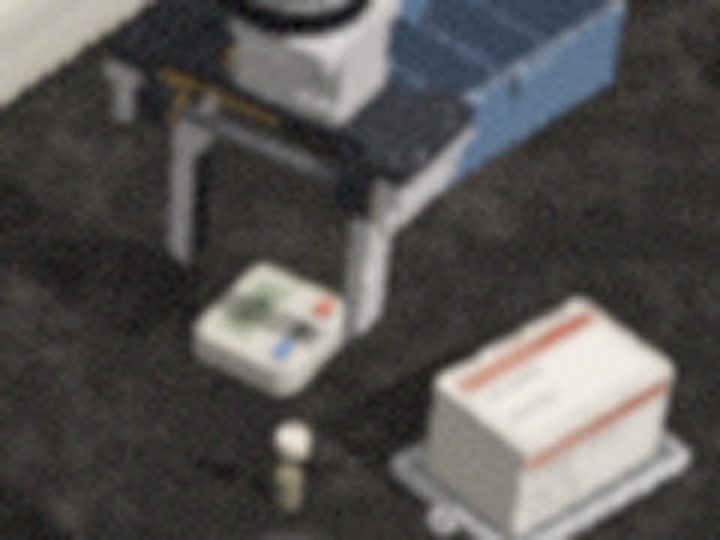

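View pics/t23.png

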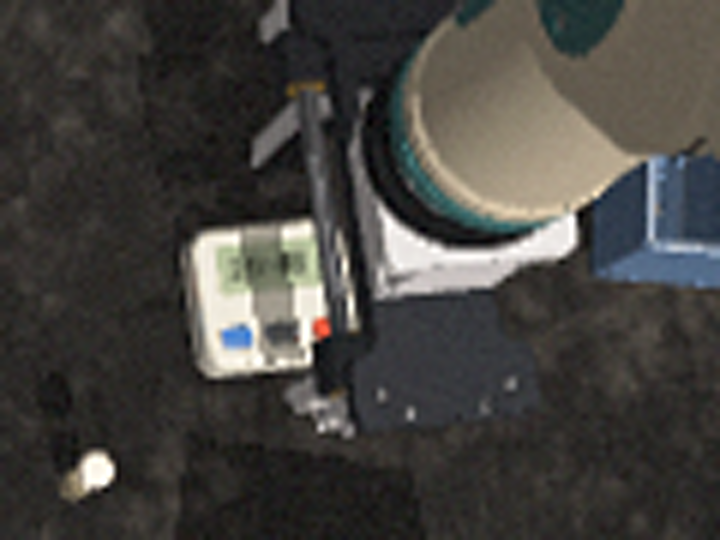

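Emit:
drive_tool(moves=[[-1,-0.002,0,0.012,0,0,0],[-1,0,0,0.01,0,0,0],[-1,0,0,0.004,0,0,0],[-1,0,0,0,0,0,0],[-1,0,0,0,0,0,0]])

```text
clock: 25.75
eef_pos: [0.6037, -0.2695, 0.0212]
tool_rot: [-3.138, -0.152, 0.0]
ft_force: [0.5, 0.0, 0.6]
width: 0.0942
```

```bash
python3 nav.py .604 -.270 .0215 5.5
```

```text
t 25.75 pos [ 0.6037 -0.2695  0.0212] jawyaw 5.54 tilt [-0.0002  0.0003] w 0.0942 F [0.5 0.  0.6] q [ 0.58  0.91 -0.36  1.61  0.44  0.7   0.11]
turn about tool z (deg): 0.04  rows 0.004591641593211904
 shift after turn (tool): [ 0.0003  0.0005 -0.0003]
shift now (tool): [ 0.0003  0.0005 -0.0003] world [ 0.0003 -0.0005  0.0003]
```

Emit:
drive_tool(moves=[[1,0,0,0,0,0,0],[1,0,0,0,0,0,0],[1,0,0,0,0,0,0],[1,0,0,0,0,0,0],[1,0,0,0,0,0,0],[1,0,0,0,0,0,0]])

```text
clock: 26.35
eef_pos: [0.6038, -0.2698, 0.0217]
tool_rot: [3.138, 0.152, 0.0]
ft_force: [0.1, -0.5, 1.4]
width: 0.0619
```

```bash
python3 nav.py .627 .106 .13 19
```

```text
t 26.35 pos [ 0.6038 -0.2698  0.0217] jawyaw 5.53 tilt [ 0.0003 -0.0001] w 0.0619 F [ 0.1 -0.5  1.4] q [ 0.58  0.91 -0.36  1.61  0.44  0.7   0.11]
turn about tool z (deg): -13.47  rows 1.6839182553373462
 shift after turn (tool): [ 0.1443 -0.3477 -0.1083]
shift now (tool): [ 0.0593 -0.3718 -0.1084] world [0.0232 0.3758 0.1083]
```

Emit:
drive_tool(moves=[[1,0,0,-0.008,0,0,0],[1,0,0,-0.02,0,0,0],[1,0,0,-0.03,0,0,0],[1,0,0,-0.03,0,0,0],[1,0,0,-0.02,0,0,-6.7],[1,0,0,0,0,0,-6.8],[1,0.007,-0.017,0,0,0,0],[1,0.013,-0.031,0,0,0,0],[1,0.013,-0.031,0,0,0,0],[1,0.013,-0.031,0,0,0,0]])

```text
clock: 27.35
eef_pos: [0.6105, -0.1477, 0.1291]
tool_rot: [-3.097, -0.515, 0.002]
ft_force: [0.3, 0.2, -1.0]
width: 0.0615
```

Emit:
drive_tool(moves=[[1,0.013,-0.031,0,0,0,0],[1,0.013,-0.031,0,0,0,0],[1,0.013,-0.031,0,0,0,0],[1,0.013,-0.031,0,0,0,0],[1,0.013,-0.031,0,0,0,0],[1,0.013,-0.031,0,0,0,0],[1,0.012,-0.03,0,0,0,0],[1,0.007,-0.018,0,0,0,0],[1,0,0,0,0,0,0],[1,0,0,0,0,0,0]])

```text
clock: 28.35
eef_pos: [0.6257, 0.1022, 0.1291]
tool_rot: [3.098, 0.519, -0.002]
ft_force: [0.7, -0.5, -1.2]
width: 0.0616
```

```bash
python3 nav.py .627 .106 .0257 19; python3 -c "
from h import *
save('scene','t24',(200,100,330,210),5);save('top','t25',(220,110,350,220),5)"
```

```text
t 28.35 pos [0.6257 0.1022 0.1291] jawyaw 19.02 tilt [-0.0014 -0.0011] w 0.0616 F [ 0.7 -0.5 -1.2] q [ 0.06  0.74 -0.45  1.64  0.4   0.85 -0.22]
turn about tool z (deg): 0.02  rows 0.0018944301998438107
 shift after turn (tool): [ 0.0026 -0.0032  0.1034]
shift now (tool): [ 0.0026 -0.0032  0.1034] world [ 0.0013  0.0038 -0.1034]
```

View pics/t24.png

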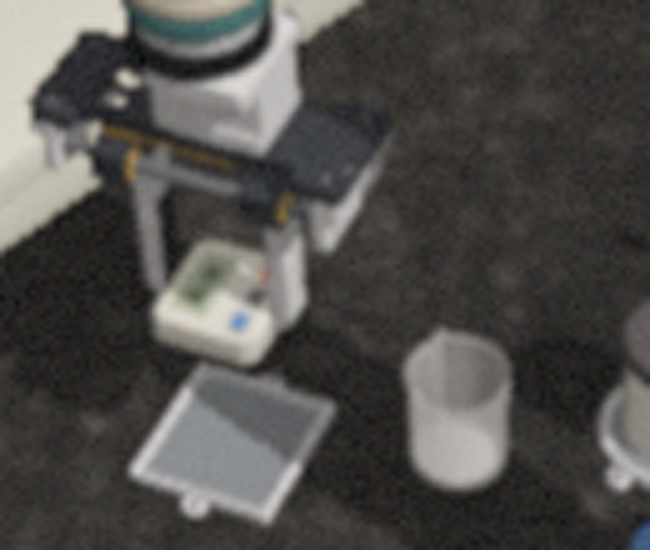

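View pics/t25.png

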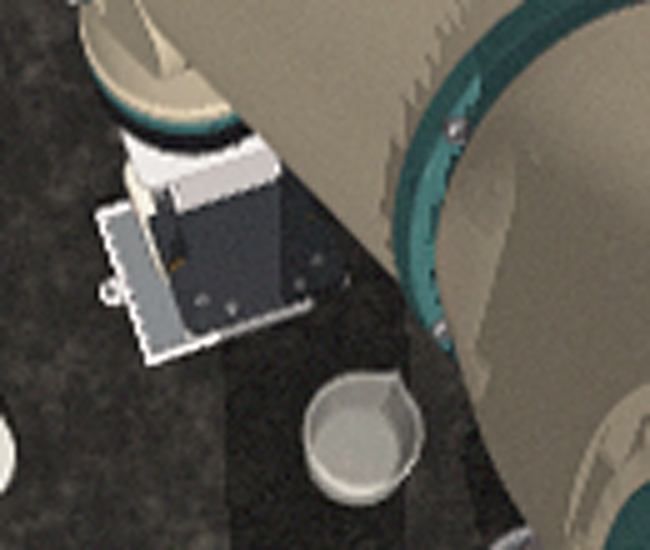

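Emit:
drive_tool(moves=[[1,0.003,-0.003,0.02,0,0,0],[1,0,0,0.03,0,0,0],[1,0,0,0.025,0,0,0],[1,0,0,0.013,0,0,0],[1,0,0,0.004,0,0,0],[1,0,0,0,0,0,0],[1,0,0,0,0,0,0]])

```text
clock: 29.15
eef_pos: [0.6295, 0.106, 0.0386]
tool_rot: [-3.098, -0.518, -0.003]
ft_force: [0.2, -0.7, -0.1]
width: 0.0613
```

```bash
python3 nav.py .627 .106 .0257 19; python3 -c "
from h import *
save('scene','t26',(200,130,310,220),6)"
```

```text
t 29.15 pos [0.6295 0.106  0.0386] jawyaw 19.0 tilt [0.0019 0.0005] w 0.0613 F [ 0.2 -0.7 -0.1] q [ 0.02  0.86 -0.39  1.68  0.47  0.69 -0.28]
turn about tool z (deg): -0.0  rows 0.00022928436298386146
 shift after turn (tool): [-0.0023 -0.0008  0.0129]
shift now (tool): [-0.0023 -0.0008  0.0129] world [-0.0025  0.     -0.0129]
```

View pics/t26.png

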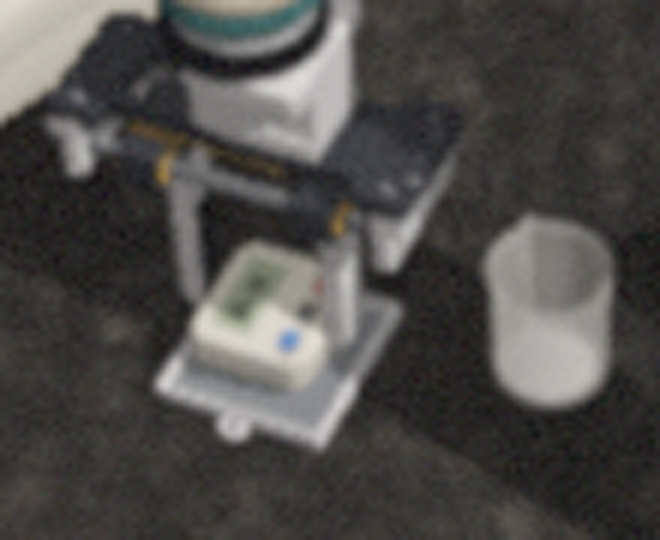

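Emit:
drive_tool(moves=[[1,-0.002,-0.001,0.007,0,0,0],[1,0,0,0.004,0,0,0],[1,0,0,0.001,0,0,0],[1,0,0,0,0,0,0],[1,0,0,0,0,0,0]])

```text
clock: 29.7
eef_pos: [0.6259, 0.1062, 0.0256]
tool_rot: [3.098, 0.519, -0.001]
ft_force: [-2.1, -0.6, 2.9]
width: 0.0614
```

```bash
python3 nav.py .627 .106 .0257 19
```

```text
t 29.7 pos [0.6259 0.1062 0.0256] jawyaw 19.04 tilt [-0.0008 -0.0004] w 0.0614 F [-2.1 -0.6  2.9] q [ 0.01  0.88 -0.38  1.69  0.48  0.67 -0.29]
turn about tool z (deg): 0.04  rows 0.0045116114492351755
 shift after turn (tool): [ 0.001   0.0005 -0.0001]
shift now (tool): [ 0.001   0.0005 -0.0001] world [ 0.0011 -0.0002  0.0001]
```

Emit:
drive_tool(moves=[[-1,0,0,0,0,0,0],[-1,0,0,0,0,0,0],[-1,0,0,0,0,0,0],[-1,0,0,0,0,0,0],[-1,0,0,-0.02,0,0,0],[-1,0,0,-0.04,0,0,0],[-1,0,0,-0.045,0,0,0],[-1,0,0,-0.045,0,0,0],[-1,0,0.01,-0.03,0,0,0],[-1,-0.01,0.03,0,0,0,0]])

```text
clock: 30.7
eef_pos: [0.633, 0.0704, 0.2112]
tool_rot: [-3.093, -0.528, -0.017]
ft_force: [1.2, -0.9, -0.5]
width: 0.0937
```

Emit:
drive_tool(moves=[[-1,-0.018,0.035,0,0,0,0],[-1,-0.018,0.035,0,0,0,0],[-1,-0.018,0.035,0,0,0,0],[-1,-0.018,0.035,0,0,0,0],[-1,-0.018,0.035,0,0,0,0],[-1,-0.018,0.035,0,0,0,0],[-1,-0.018,0.035,0,0,0,0],[-1,-0.018,0.035,0,0,0,0],[-1,-0.018,0.035,0,0,0,0],[-1,-0.018,0.035,0,0,0,0]])

```text
clock: 31.7
eef_pos: [0.5735, -0.3261, 0.2055]
tool_rot: [3.098, 0.519, 0.0]
ft_force: [0.8, -0.1, 0.6]
width: 0.0937
```

Emit:
drive_tool(moves=[[-1,-0.01,0.035,0,0,0,0],[-1,-0.01,0.035,0,0,0,0],[-1,-0.01,0.035,0,0,0,0],[-1,-0.01,0.035,0,0,0,0],[-1,-0.01,0.035,0,0,0,0],[-1,0,0.03,0,0,0,0],[-1,0,0.02,0,0,0,0],[-1,0,0,0,0,0,0]])

```text
clock: 32.5
eef_pos: [0.5992, -0.5562, 0.2038]
tool_rot: [3.099, 0.514, -0.001]
ft_force: [-1.0, -0.2, -0.3]
width: 0.0943
```

```bash
python3 nav.py; python3 -c "
from h import *
save('scene','t27',(120,60,440,300),2.5);save('top','t28',(90,120,470,290),2.1)
crop('pics/t28_raw.png','pics/t29.png',(230,130,300,190),10)
crop('pics/t28_raw.png','pics/t30.png',(142,205,202,255),10)"
```

```text
t 32.5 pos [ 0.5992 -0.5562  0.2038] jawyaw 18.83 tilt [-0.0007 -0.0008] w 0.0943 F [-1.  -0.2 -0.3] q [ 0.88  0.96 -0.47  0.9   0.39  1.35  0.84]
shift now (tool): [0. 0. 0.] world [0. 0. 0.]
```

View pics/t27.png

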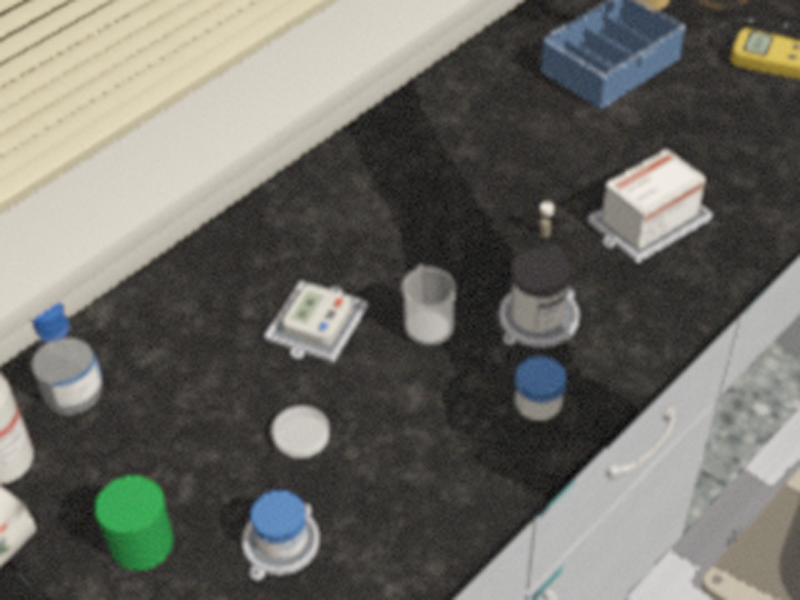

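View pics/t28.png

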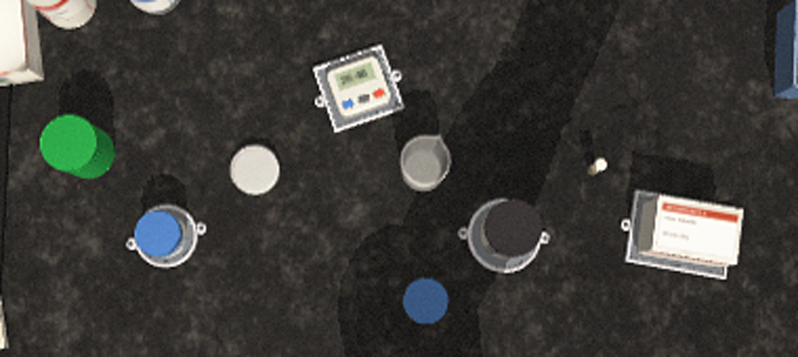

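View pics/t29.png

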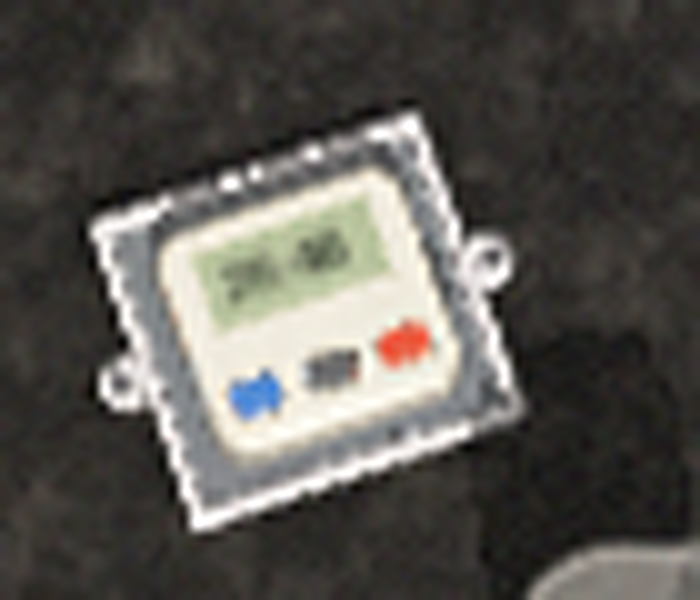

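View pics/t30.png

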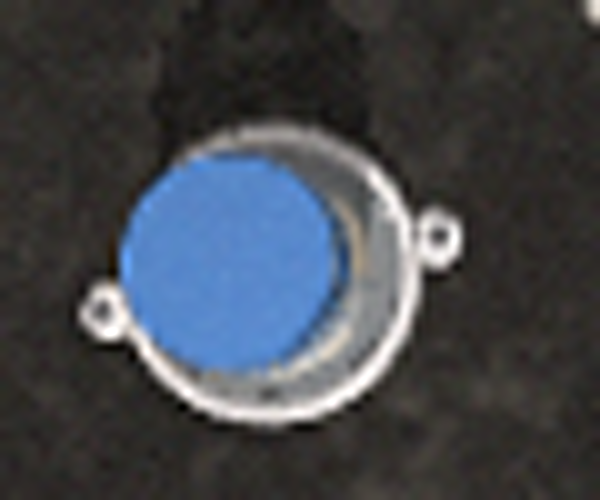

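```bash
python3 -c "
from h import *
f=lambda x,y:(142+(x+.5)/10-.5,205+(y+.5)/10-.5)
print('tubS',onz('top',f(232,262),.052),'tray',onz('top',f(269,273),.008))
f=lambda x,y:(230+(x+.5)/10-.5,130+(y+.5)/10-.5)
print('timer',onz('top',f(311,313),.022),'tray',onz('top',f(307,320),.008))
a=cv2.imread('pics/top0.png');b=cv2.imread('pics/t28_raw.png')
for n,p,q in (('dish',(192,183),(230,218)),('green',(105,170),(148,210)),('tub2',(278,250),(306,278))):
  for im in(a,b):
    c=im[p[1]:q[1],p[0]:q[0]].astype(int); m=(c.max(2)>75) ; ys,xs=np.nonzero(m); print(n,xs.mean()+p[0],ys.mean()+p[1])
"
```

```text
tubS [0.4432801  0.33658239 0.052     ] tray [0.44419712 0.33901149 0.008     ]
timer [0.62479215 0.10447214 0.022     ] tray [0.62661119 0.10595109 0.008     ]
dish 210.79913606911447 200.46652267818575
dish 210.77370689655172 200.4418103448276
green 125.87455197132617 189.66547192353644
green 125.76785714285714 189.7095238095238
tub2 292.2081081081081 262.8621621621622
tub2 292.18157181571814 262.87533875338755
```

```bash
python3 -c "
from rig import *
print(sign_off())"
```

```text
the job is handed in; nothing more can be done
None
```

The job is handed in at about 32.6 s on the clock. The large tub, small tub, carton and timer were each placed, in that order, into their matching trays. The small tub taken was the left-most of the two blue-lidded ones, at pixel (253,228) in the top view; the other, at (292,264), was left alone.

- **Centring:** my last camera checks put each item within about 3 mm of its tray's centre. Offsets were about 2 mm for the large tub, 2.6 mm for the small tub, 1 mm for the carton and 2.4 mm for the timer.
- **Standing:** in the pictures all four stand upright and down in their recesses. The gripper was open and well clear when I handed in.
- **Left in place:** dish, green tub and second blue tub moved by no more than about 0.1 px. I checked the beaker only by eye, and it looked unmoved within about 1 px.
- **Forces:** the largest wrist force I read was about 16 N vertically, when the carton touched down.
- **Disagreements:** the scene camera placed the carton and fingertips about 2 px away from where the calibration projects them. It also put the small tub about 7 mm from the top camera's estimate, probably because its mask took in the side of the lid. I used the top camera's positions.

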